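# Heft the castings, index the carrier and lock it

### The job

Heft each octagonal casting on the bench: one heavier than about 280 g is sound and is laid flat in a pocket of the carrier, which waits at the home end of its rail; a lighter one is hollow and goes in the wooden scrap tray, side by side with any others. When all the castings are sorted, push the carrier forward by its handle until it clicks into the station, without running on past it, then take the lock blade from its holder, slide it down the slot at the front of the carrier until you feel it bottom, and let go. Do not knock over the bottle or the jar.

Things in the scene. Friction and masses are not known exactly. Their poses are not given: they have to be found in the camera images.
- casting_1: octagonal cast copper block, 52 mm over the flats (56 over the corners), 24 mm high, lying flat on the bench; some are absent. Origin at the centre of the underside, z up; a flat faces along x, y and each 45 degrees. All five look alike, but each weighs between 120 and 450 g, and how much differs every time
- casting_2: octagonal cast copper block, 52 mm over the flats (56 over the corners), 24 mm high, lying flat on the bench; some are absent. Origin at the centre of the underside, z up; a flat faces along x, y and each 45 degrees. All five look alike, but each weighs between 120 and 450 g, and how much differs every time
- casting_3: octagonal cast copper block, 52 mm over the flats (56 over the corners), 24 mm high, lying flat on the bench; some are absent. Origin at the centre of the underside, z up; a flat faces along x, y and each 45 degrees. All five look alike, but each weighs between 120 and 450 g, and how much differs every time
- casting_4: octagonal cast copper block, 52 mm over the flats (56 over the corners), 24 mm high, lying flat on the bench; some are absent. Origin at the centre of the underside, z up; a flat faces along x, y and each 45 degrees. All five look alike, but each weighs between 120 and 450 g, and how much differs every time
- casting_5: octagonal cast copper block, 52 mm over the flats (56 over the corners), 24 mm high, lying flat on the bench; some are absent. Origin at the centre of the underside, z up; a flat faces along x, y and each 45 degrees. All five look alike, but each weighs between 120 and 450 g, and how much differs every time
- rail: dark steel rail base, 145 by 535 mm and 12 mm thick, lying along its y, fixed to the bench; it bears the carrier and the station. Origin on the bench under the middle of the track
- carrier (a joint): travel of the aluminium carrier along its rail, m: 0 at the home stop, growing along the rail's +y; the rail allows 0.2. The carrier slides with about 2 N of friction and stays where it is left; passing in or out of the station's detent takes about 5 N more
- pocket_1 (a point): centre of the floor of pocket 1 of the carrier (numbered from the handle's end, 68 mm apart along the rail). Axes: y along the rail in the forward direction, z up. Each pocket is an open square 64 mm along the rail by 68 mm across, with a lip 4 mm thick and 8 mm high; its floor stands 29 mm above the bench. One casting lies flat in each, any way round
- pocket_2 (a point): centre of the floor of pocket 2 of the carrier (numbered from the handle's end, 68 mm apart along the rail). Axes: y along the rail in the forward direction, z up. Each pocket is an open square 64 mm along the rail by 68 mm across, with a lip 4 mm thick and 8 mm high; its floor stands 29 mm above the bench. One casting lies flat in each, any way round
- pocket_3 (a point): centre of the floor of pocket 3 of the carrier (numbered from the handle's end, 68 mm apart along the rail). Axes: y along the rail in the forward direction, z up. Each pocket is an open square 64 mm along the rail by 68 mm across, with a lip 4 mm thick and 8 mm high; its floor stands 29 mm above the bench. One casting lies flat in each, any way round
- handle (a point): centre of the top edge of the carrier's upright wooden handle plate: 36 mm wide across the rail, 10 mm thick along it, 45 mm high above the deck; it stands 135 mm behind pocket 2. The pocket's lip begins 26 mm in front of it. The same axes as the pockets
- station_mark (a point): where pocket_2 comes to lie when the carrier is clicked into the station: a grey block clamped on the far side of the rail, with a sprung brass roller that drops between two pins on the middle of the carrier's far side. The same axes as the pockets. Its place along the rail differs from day to day, 130 to 170 mm from home; the roller pulls the carrier in over the last 3 mm or so
- scrap_tray: open wooden tray, 162 (x) by 222 (y) by 40 mm high, walls and floor 6 mm, room for four castings side by side, two by two; origin at the centre of its underside. Fixed to the bench
- blade: flat steel lock blade, 5 mm thick (x) by 24 mm wide (y) by 30 mm, its last 4 mm stepped to 3 by 18, under a black grip 12 (x) by 34 (y) by 36 mm high; 66 mm in all. Origin at the centre of its lower tip, z up. At first it stands upright in the slot of a small wooden holder, 26 mm high, 20 mm deep in it
- lock_slot (a point): centre of the floor of the slot in the steel lock block at the carrier's front end, 128 mm before pocket 2: slot 8 mm (x) by 28 mm (y, along the rail), 22 mm deep, open above. Block 30 by 44 mm, its top 51 mm above the bench. The same axes as the pockets; the blade goes in either way round
- bottle: standing clear bottle with a blue cap, 52 mm across, 130 mm high; origin under its centre. Stays standing
- jar: standing amber jar, 56 mm across, 75 mm high; origin under its centre. Stays standing
- punch_1: loose square steel punch lying on the bench, 100 x 8 x 8 mm along its x; not needed
- punch_2: as punch_1
- loupe: small black loupe, 30 mm across, 22 mm high, standing on the bench; not needed
Not all that is in view belongs to the job. Leave any green look-alike of the casting_2 alone. Leave any black look-alike of the casting_5 alone.

How it is judged:
By the outcome, as a careful person would: the job done as asked, in the order asked, and still so for the second after the job is handed in, with the robot touching nothing.
Of casting_2, casting_3, casting_4, casting_5 only 3 to 4 are there at a start; the rules pass over those that are not, and their reading is None.
At some moment in a run one of casting_1, casting_2, casting_3, casting_4, casting_5 may be knocked a few centimetres aside while the robot is not near it.
It also fails if it takes over 210 s, if anything falls off the work surface, if the arm or the gripper's body presses on something with over 40 N, if the wrist force passes 120 N, or if a joint passes its speed limit or range.

### The arm

A 6-joint arm with a two-finger parallel gripper is mounted at the origin on the work surface. World frame = base frame: x ahead of the robot, y to its left, z up, the work surface at z = 0. Lengths are in m, angles in rad, forces in N, time in s.
With the tool pointing down it reaches from about 0.25 to 0.725 m from the base axis. Payload 4 kg.
Tool frame: the origin (TCP) lies on the centre line of the jaws, within the pads' length; the fingertips stand 22 mm ahead of it and the grasp point (between the pads) lies 3 mm ahead of it (bot.tip_reach is the distance from the TCP to the fingertips, in m); z points along the fingers, y is the line along which they close (so a half turn about z gives the same grasp; the last joint's range is limited). The gripper opens to 85 mm and grips with 20 to 120 N. Pads are 22 mm wide; open, the fingers measure 114 mm over their backs; the gripper's body (76 mm by 85 mm) begins 54 mm behind the grasp point. The pads swing forward as they close: fully open they stand 13 mm farther back than shut.
Start: joints at [-1.274, 0.241, 0.005, 1.335, 0, 1.571], TCP at [0.146, -0.478, 0.253] pointing down, gripper open.
Joint ranges: [-2.72, 2.72], [-1.05, 1.87], [-1.09, 1.28], [-1.99, 2.15], [-1.42, 1.44], [-3.14, 3.14]. Speed limits (rad/s): [2.79, 2.79, 3.14, 3.14, 3.14, 3.14].

### API

Orientations are given as a unit quaternion [x, y, z, w].
In Python, from workcell import bot gives the robot as it stands. The module is installed in compiled form; this text tells all that it offers.
- The arm moves only by the tool apply_moves, never from a script. Its argument "commands" is a list of rows, each a list of 4 numbers: the shift along the tool's x, y, z scaled (see below), then the turn about the tool's z scaled (see below). In form: [[tx, ty, tz, roll], ...]. A call has exactly 5 rows; each row shifts and turns the commanded pose from where the row before left it, along the tool's axes as they then stand; what a row does not reach is not made up. The controller multiplies each number of a shift by 20 mm and each number of a turn by 60 degrees. A row lasts 1/12 s, in which the tool goes at most 41.7 mm and 7.16 degrees, less where a joint would pass 70% of its speed; a pose out of reach is approached as far as the arm can. A call with a number of a shift or a turn outside -1 to 1 is refused whole. A call with a gripper value outside its range is refused whole. "claw" is the closure, from 0 (fully open) to 1 (shut), set as the call begins (left out, the last holds). The fingers move at their own pace and stop on an object; the grip force is fixed at half the most. Time passes only in rows, so rows that do not move let the fingers close, or fill a call up. It gives the time, the measured TCP pose, the force, the opening and the grip force at its end, in the units of the state.
- bot.get_obs(): the state, without advancing time (a new reading comes with each control period).
- bot.camera(name): name is "scene" or "top" or "wrist"; returns a dict with "image" (384x512x3 uint8, blue, green, red), "camera_matrix" (3x3 intrinsics, pixels), "k1" (the pictures are not rectified: a ray, as slopes to the right and down, at radius r is drawn at 1 + k1 r^2 times it, then the intrinsics apply), "R" (3x3) and "t" (3): a world point X has camera coordinates R X + t. Camera axes: x right, y down, z forward; pixel columns grow to the right and rows downward; lengths in m; the calibration is good to about 2 mm. A picture is of the moment at which its call begins. There is no depth.
- bot.job_done(): hands the job in; it is judged then, once.
The state is a dict: "clock": time; "joint_pos": joint angles; "joint_vel": joint speeds; "tau": joint torques, N m; "eef_pos": TCP position; "tool_rot": TCP orientation; "ft_force": force on the tool from outside, world axes, zero at the start; "ft_torque": the same for the moment, N m; "grip_width": finger opening in m; "grasp_force": force on a finger pad.
Only numpy, scipy, OpenCV 4.12 (cv2) and the standard library are available. Lean on these libraries where they do the work, as an engineer would, in place of code of your own. Each camera call takes 0.05 s, during which the arm holds its last target. There are 200 camera calls.

## Working session

There is one attempt and no reset: what is moved stays moved. The work goes in short steps, Python scripts to look and compute and a tool call to move; the robot and the scene stay as the last step left them, time stands still between calls to the robot, and variables do not carry over. Pictures are saved under pics/ and viewed, at most 14 in all, crops included, and the job is handed in when it is done.

Besides the shell and the picture viewer there is one more tool, called after ">>>" as name([rows], argument=value, ...), one row to a line, values as JSON. apply_moves: Moves the arm, as the interface text tells. Shifts and turns lie within -1 to 1; 1 stands for 20 mm of shift or 60 degrees of turn. Its arguments: {"type":"object","properties":{"commands":{"type":"array","items":{"type":"array","items":{"type":"number","minimum":-1,"maximum":1}}},"claw":{"type":"number"}},"required":["commands"]}

```bash
mkdir -p pics; cat > h.py <<'E'
import numpy as np, cv2
from workcell import bot
from scipy.spatial.transform import Rotation as Rn
def snap(name,fn=None):
    c=bot.camera(name)
    if fn: cv2.imwrite('pics/'+fn+'.png',c['image'])
    return c
def ray(c,uv):
    K=c['camera_matrix'];d=np.array([(uv[0]-K[0,2])/K[0,0],(uv[1]-K[1,2])/K[1,1]])
    s=d.copy()
    for _ in range(20): s=d/(1+c['k1']*(s@s))
    R=np.array(c['R']);t=np.array(c['t'])
    v=R.T@np.r_[s,1];return -R.T@t,v/np.linalg.norm(v)
def onz(c,uv,z):
    o,v=ray(c,uv);return o+v*(z-o[2])/v[2]
def two(c1,u1,c2,u2):
    o1,v1=ray(c1,u1);o2,v2=ray(c2,u2)
    s=np.linalg.lstsq(np.c_[v1,-v2],o2-o1,rcond=None)[0]
    a=o1+s[0]*v1;b=o2+s[1]*v2
    return (a+b)/2,np.linalg.norm(a-b)
def proj(c,X):
    p=np.array(c['R'])@np.array(X)+np.array(c['t']);s=p[:2]/p[2];s=s*(1+c['k1']*(s@s))
    K=c['camera_matrix'];return np.array([K[0,0]*s[0]+K[0,2],K[1,1]*s[1]+K[1,2]])
E
python3 - <<'E'
from h import *
import pickle
np.set_printoptions(precision=4,suppress=True)
cs={n:snap(n,n+'0') for n in('scene','top','wrist')}
pickle.dump(cs,open('c0.pkl','wb'))
for n,c in cs.items(): print(n,-np.array(c['R']).T@c['t'],np.array(c['R'])[2],c['camera_matrix'][0,0],c['k1'])
cv2.imwrite('pics/st0.png',cv2.resize(np.hstack([cs['scene']['image'],cs['wrist']['image']]),(800,300)))
o=bot.get_obs();print(o)
E
```

```text
scene [1.0646 0.3959 0.7106] [-0.5593 -0.4883 -0.6699] 354.05563705460946 -0.023907035445768155
top [ 0.328  -0.077   0.9842] [ 0.2031  0.022  -0.9789] 348.8358425852758 0.03779386686668667
wrist [ 0.2149 -0.4555  0.3733] [-0.2723 -0.0806 -0.9588] 274.79550418824715 -0.06678009152229732
{'clock': 0.15, 'joint_pos': array([-1.274 ,  0.2412,  0.004 ,  1.3352, -0.    ,  1.5708]), 'joint_vel': array([ 0.0008, -0.0017,  0.0032,  0.0007, -0.0002, -0.0001]), 'tau': array([  0.0004, -37.2635,  25.2639,   0.0124,   0.    ,  -0.    ]), 'eef_pos': array([ 0.1461, -0.4777,  0.2526]), 'tool_rot': array([ 0.989 ,  0.1479, -0.0001, -0.0008]), 'ft_force': array([-0.7777,  0.0314,  0.1442]), 'ft_torque': array([-0.013 , -0.0196,  0.0099]), 'grasp_force': 0.0, 'grip_width': 0.08560635252044341}
```

View pics/top0.png

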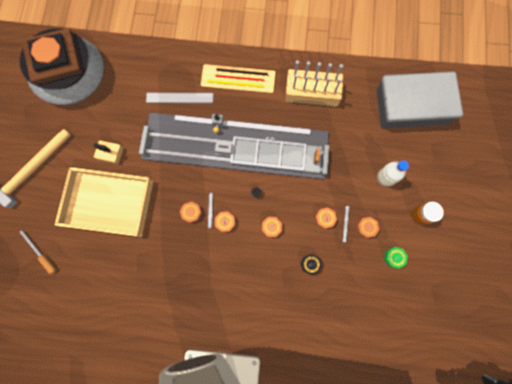

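View pics/scene0.png

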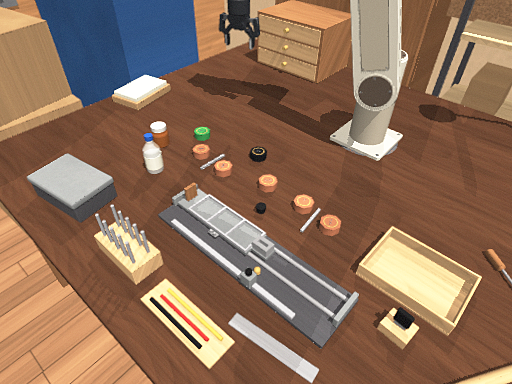

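The top view shows copper octagons at (190,212), (225,222), (272,227), (326,218) and (369,228). The green one at (397,258) and the black one at (311,264) are look-alikes. The copper thing at (46,50) sits on a pile off the bench, so it isn't part of the job either. The carrier handle is at (317,156), the lock block at (223,146), the station at (217,122), the blade at (107,151), the tray at (105,202), the bottle at (393,173) and the jar at (430,212).

```bash
python3 - <<'E'
from h import *
import pickle
np.set_printoptions(precision=4,suppress=True)
cs=pickle.load(open('c0.pkl','rb'))
def blobs(c):
    hsv=cv2.cvtColor(c['image'],cv2.COLOR_BGR2HSV)
    m=cv2.inRange(hsv,(3,115,150),(16,255,255))
    n,l,s,ce=cv2.connectedComponentsWithStats(m)
    return [(ce[i],s[i,4]) for i in range(1,n) if s[i,4]>60]
for b in blobs(cs['top']): print('top',b,onz(cs['top'],b[0],0.024))
for b in blobs(cs['scene']): print('sc',b,onz(cs['scene'],b[0],0.02))
a=cv2.resize(cs['top']['image'][85:245,50:340],(800,441),interpolation=cv2.INTER_CUBIC)
cv2.imwrite('pics/cropt.png',a)
b=cv2.resize(cs['scene']['image'][180:350,150:420],None,fx=2.9,fy=2.9,interpolation=cv2.INTER_CUBIC)
cv2.imwrite('pics/crops.png',b)
E
```

```text
top (array([298.7549,  24.6626]), np.int32(23620)) [ 1.0652 -0.1209  0.024 ]
top (array([44.9365, 49.3345]), np.int32(583)) [0.8994 0.6339 0.024 ]
top (array([219.481 ,  66.0759]), np.int32(79)) [0.902  0.1063 0.024 ]
top (array([239.68  ,  77.5733]), np.int32(150)) [0.8706 0.0413 0.024 ]
top (array([311.2451,  98.4704]), np.int32(253)) [ 0.8244 -0.1775  0.024 ]
top (array([ 36.2639, 160.9896]), np.int32(288)) [0.5533 0.583  0.024 ]
top (array([ 74.3649, 185.1351]), np.int32(74)) [0.495  0.4639 0.024 ]
top (array([145.3708, 190.6742]), np.int32(89)) [0.4989 0.2656 0.024 ]
top (array([ 68.4588, 213.0706]), np.int32(85)) [0.4159 0.4633 0.024 ]
top (array([189.4508, 211.3005]), np.int32(193)) [0.4532 0.1348 0.024 ]
top (array([421.3182, 214.3333]), np.int32(66)) [ 0.5089 -0.5024  0.024 ]
top (array([189.7356, 211.4483]), np.int32(87)) [0.4529 0.134  0.024 ]
top (array([325.3387, 217.4839]), np.int32(186)) [ 0.4736 -0.2415  0.024 ]
top (array([223.9121, 221.3462]), np.int32(182)) [0.4349 0.0363 0.024 ]
top (array([326.2754, 217.4203]), np.int32(69)) [ 0.474  -0.2441  0.024 ]
top (array([
[... 1040 characters left out ...]
168.2935]), np.int32(201)) [ 0.4832 -0.2339  0.02  ]
sc (array([268.2818, 182.7636]), np.int32(220)) [ 0.442  -0.0871  0.02  ]
sc (array([190.5725, 190.4427]), np.int32(131)) [ 0.6179 -0.2319  0.02  ]
sc (array([303.747 , 203.6561]), np.int32(253)) [0.4436 0.0422 0.02  ]
sc (array([ 50.5345, 323.6507]), np.int32(13563)) [ 1.0772 -0.1388  0.02  ]
sc (array([330.4367, 224.43  ]), np.int32(300)) [0.4601 0.1394 0.02  ]
sc (array([408.2632, 239.0132]), np.int32(76)) [0.3704 0.3137 0.02  ]
sc (array([496.5263, 258.7368]), np.int32(133)) [0.2855 0.5017 0.02  ]
sc (array([415.4383, 302.5309]), np.int32(162)) [0.5305 0.3998 0.02  ]
sc (array([179.5571, 311.8286]), np.int32(70)) [0.8825 0.0368 0.02  ]
```

View pics/cropt.png

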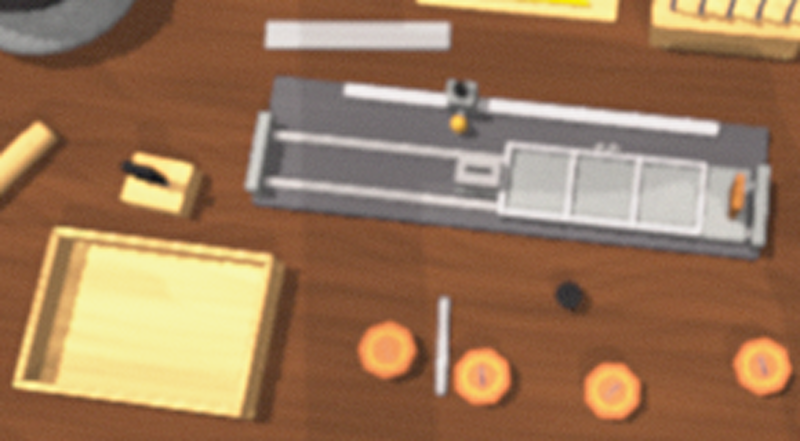

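View pics/crops.png

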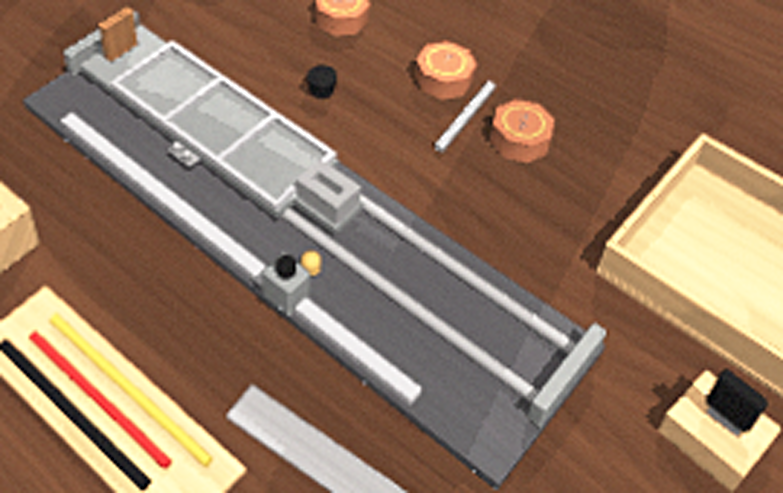

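The crops confirm the copper castings and the rail parts. The top crop shows the pocket lip with corners (508,143), (706,163), (700,232), (499,212), the slot at (478,168), the roller at (459,123) and the pins at (606,148). I'll triangulate all of these next.

```bash
python3 - <<'E'
from h import *
import pickle
np.set_printoptions(precision=4,suppress=True)
cs=pickle.load(open('c0.pkl','rb'));T=cs['top'];S=cs['scene']
t=lambda p:np.array(p)/2.7586+[50,85]
s=lambda p:np.array(p)/2.9+[150,180]
P={'lipFF':((508,143),(283,210)),'lipHF':((706,163),(120,83)),'lipHN':((700,232),(172,42)),'lipFN':((499,212),(335,155)),
'roller':((459,123),(311,262)),'pins':((606,148),(183,153)),'handle':((739,178),(120,17)),'slot':((478,168),(328,183)),'blade':((143,173),(738,388))}
for k,(a,b) in P.items(): print(k,*two(T,t(a),S,s(b)))
for n,z,ps in (('tray',.04,[(55,232),(275,256),(250,415),(18,385)]),('lip',.037,[(508,143),(706,163),(700,232),(499,212)]),('bladetop',.072,[(143,173)]),('slot',.051,[(478,168)]),('handle',.074,[(739,178)])):
    for p in ps: print(n,onz(T,t(p),z))
C=[((189.5,211.3),(330.4,224.4)),((224,221.3),(303.7,203.7)),((271,226.6),(268.3,182.8)),((325.6,217.5),(223.2,168.3)),((368.2,226.7),(201.1,151.1))]
for a,b in C: print('cast',*two(T,a,S,b))
for n,a,b in(('bottlecap',(404,165),(149,137)),('jarlid',(433,211),(159,127))): print(n,*two(T,a,S,b))
E
```

```text
lipFF [0.6787 0.0394 0.0278] 0.008175657260986274
lipHF [ 0.6745 -0.168   0.0334] 0.009088529017042844
lipHN [ 0.6026 -0.1701  0.0326] 0.0024616673709250653
lipFN [0.6044 0.0371 0.0299] 0.0016583892510079236
roller [0.6986 0.0913 0.0247] 0.0021459152148667897
pins [ 0.6871 -0.0663  0.0236] 0.0010910586297181142
handle [ 0.6448 -0.1961  0.0791] 0.011045372766681343
slot [0.6435 0.0617 0.0479] 0.0015656554388768496
blade [0.6002 0.3924 0.0596] 0.0019479175492934863
tray [0.5359 0.4762 0.04  ]
tray [0.5334 0.2541 0.04  ]
tray [0.3735 0.2518 0.04  ]
tray [0.3808 0.4789 0.04  ]
lip [0.6778 0.035  0.037 ]
lip [ 0.6764 -0.1712  0.037 ]
lip [ 0.6021 -0.1706  0.037 ]
lip [0.6028 0.0356 0.037 ]
bladetop [0.5969 0.3851 0.072 ]
slot [0.6429 0.0606 0.051 ]
handle [ 0.6504 -0.2011  0.074 ]
cast [0.4546 0.137  0.0137] 4.241891673224167e-05
cast [0.4363 0.0377 0.0115] 0.00037686988934519406
cast [ 0.4343 -0.094   0.0109] 0.0016609488303814621
cast [ 0.4752 -0.244   0.0099] 0.0016653042127483407
cast [ 0.4611 -0.3625  0.0108] 0.002320616437325639
bottlecap [ 0.6116 -0.4129  0.1203] 0.0060851032650116104
jarlid [ 0.5112 -0.5115  0.0656] 0.0056604523139443495
```

```bash
python3 -c "
from workcell import bot;print(bot.tip_reach)"
```

```text
0.022
```

>>> apply_moves([
  [0, 0, 0, -0.119],
  [0, 0, 0, -0.119],
  [0, 0, 0, -0.119],
  [0, 0, 0, -0.119],
  [0, 0, 0, -0.119],
], claw=0)

```text
clock: 0.57
eef_pos: [0.1461, -0.4779, 0.2529]
tool_rot: [0.895, 0.447, 0.0, -0.0]
ft_force: [-0.2, 0.3, -0.1]
grip_width: 0.0854
grasp_force: 0.0
```

>>> apply_moves([
  [0, 0, 0, -0.119],
  [0, 0, 0, -0.119],
  [0, 0, 0, -0.119],
  [0, 0, 0, -0.119],
  [0, 0, 0, -0.119],
])

```text
clock: 0.98
eef_pos: [0.1462, -0.4779, 0.2529]
tool_rot: [0.715, 0.699, 0.0, -0.0]
ft_force: [-0.4, -0.9, 0.4]
grip_width: 0.0856
grasp_force: 0.0
```

>>> apply_moves([
  [0.36, 1, 0.26, -0.025],
  [0.36, 1, 0.26, 0],
  [0.36, 1, 0.26, 0],
  [0.36, 1, 0.26, 0],
  [0.36, 1, 0.26, 0],
])

```text
clock: 1.4
eef_pos: [0.2472, -0.4423, 0.2267]
tool_rot: [0.708, 0.706, 0.0, -0.0]
ft_force: [0.8, -0.6, -0.0]
grip_width: 0.0851
grasp_force: 0.0
```

>>> apply_moves([
  [0.36, 1, 0.26, 0],
  [0.36, 1, 0.26, 0],
  [0.36, 1, 0.26, 0],
  [0.36, 1, 0.26, 0],
  [0.36, 1, 0.26, 0],
])

```text
clock: 1.82
eef_pos: [0.3473, -0.4063, 0.2007]
tool_rot: [0.708, 0.707, 0.0, -0.0]
ft_force: [-0.1, -0.3, -0.6]
grip_width: 0.0854
grasp_force: 0.0
```

>>> apply_moves([
  [0.36, 1, 0.26, 0],
  [0.36, 1, 0.26, 0],
  [0.36, 1, 0.26, 0],
  [0.36, 1, 0.26, 0],
  [0.36, 1, 0.26, 0],
])

```text
clock: 2.23
eef_pos: [0.4473, -0.3705, 0.1746]
tool_rot: [0.708, 0.707, -0.0, -0.0]
ft_force: [0.1, 0.2, -0.3]
grip_width: 0.0854
grasp_force: 0.0
```

>>> apply_moves([
  [0.36, 0.75, 0.26, 0],
  [0, 0, 0, 0],
  [0, 0, 0, 0],
  [0, 0, 0, 0],
  [0, 0, 0, 0],
])

```text
clock: 2.65
eef_pos: [0.4608, -0.3644, 0.1703]
tool_rot: [0.708, 0.706, -0.0, -0.0]
ft_force: [-0.0, 0.1, -1.4]
grip_width: 0.0856
grasp_force: 0.0
```

```bash
python3 - <<'E'
from h import *
np.set_printoptions(precision=4,suppress=True)
o=bot.get_obs();print(o['eef_pos'],o['tool_rot'],o['joint_pos'])
c=snap('wrist','w1');import pickle;pickle.dump(c,open('w1.pkl','wb'))
print(proj(c,[.461,-.3625,.024]),proj(c,np.r_[o['eef_pos'][:2],.024]))
E
```

```text
[ 0.4608 -0.3644  0.1703] [ 0.7081  0.7061 -0.0002 -0.    ] [-0.669   0.4583  0.0997  1.2123 -0.0003  0.9045]
[252.3656 179.8134] [252.1917 181.6734]
```

View pics/w1.png

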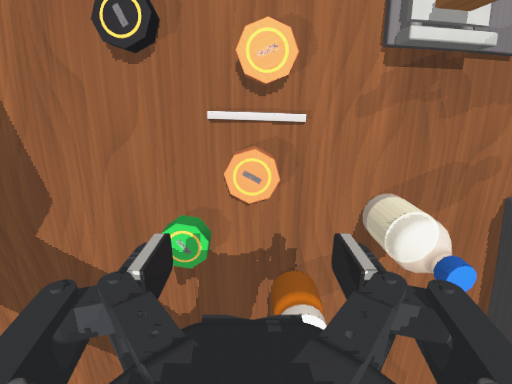

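The wrist picture shows the copper casting at (252,177), the green look-alike at (187,242), the jar at (297,295), the bottle at (415,235) and the next casting at (267,49). I'll write an octagon fitter.

```bash
cat >> h.py <<'E'
def octs(c,z=.024,near=None,minA=900):
    """copper octagon tops: (xy centre, flat-normal angle in -22.5..22.5 deg, width over flats mm, pixel)"""
    hsv=cv2.cvtColor(c['image'],cv2.COLOR_BGR2HSV)
    m=cv2.inRange(hsv,(3,100,185),(30,255,255))
    out=[]
    for k in cv2.findContours(m,cv2.RETR_EXTERNAL,cv2.CHAIN_APPROX_NONE)[0]:
        if cv2.contourArea(k)<minA or cv2.contourArea(k)>9000: continue
        h=cv2.convexHull(k)[:,0]
        P=np.array([onz(c,p,z)[:2] for p in h.astype(float)])
        if near is not None and np.linalg.norm(P.mean(0)-near)>.06: continue
        best=None
        for f in np.arange(-22.5,22.5,.5):
            a=np.radians(f+45*np.arange(4));D=np.c_[np.cos(a),np.sin(a)]
            s=P@D.T;w=(s.max(0)-s.min(0))
            if best is None or w.mean()<best[0]: best=(w.mean(),f,np.linalg.lstsq(D,(s.max(0)+s.min(0))/2,rcond=None)[0],w)
        w,f,ce,ws=best
        if .040<w<.065: out.append((ce.round(4),f,(ws*1000).round(1),h.mean(0).round()))
    return out
def tool():
    o=bot.get_obs();q=o['tool_rot'];return o['eef_pos'],np.degrees(2*np.arctan2(q[1],q[0]))
def to(x,y,z,flat=None):
    """shift in tool units to a target; roll units that put tool y on the nearest flat normal"""
    p,th=tool();r=0
    if flat is not None:
        d=(th-90-flat+22.5)%45-22.5   # tool y angle = th-90
        r=d/60
    a=np.radians(th);d=np.array([x,y,z])-p
    return (np.array([d[0]*np.cos(a)+d[1]*np.sin(a),d[0]*np.sin(a)-d[1]*np.cos(a),-d[2]])/.02).round(3),round(r,3),'th',round(th,1)
E
python3 - <<'E'
from h import *
import pickle
c=pickle.load(open('w1.pkl','rb'))
for r in octs(c): print(r); print(to(*r[0],.032,r[1]))
E
```

```text
(array([ 0.4602, -0.359 ]), np.float64(16.0), array([52.7, 53.4, 53.3, 52.8]), array([252., 176.]))
(array([ 0.277, -0.032,  6.923]), np.float64(-0.269), 'th', np.float64(89.8))
(array([ 0.4743, -0.2421]), np.float64(21.0), array([53.2, 52.8, 52.8, 53. ]), array([268.,  49.]))
(array([6.124, 0.656, 6.923]), np.float64(-0.353), 'th', np.float64(89.8))
```

```bash
cat >> h.py <<'E'
def heft(n=10):
    F=[];T=[]
    for _ in range(n):
        bot.camera('wrist');o=bot.get_obs();F.append(o['ft_force']);T.append(o['tau'])
    print('F',np.mean(F,0).round(3),'sd',np.std(F,0).round(2),'tau',np.mean(T,0).round(3),'p',o['eef_pos'].round(4),'g',round(o['grip_width'],4),round(o['grasp_force'],1),'t',o['clock'])
E
python3 -c "
from h import *
heft()"
```

```text
F [-0.397  0.103  0.231] sd [0.43 0.45 0.6 ] tau [ 5.0000e-03 -4.6573e+01  2.4390e+01  1.0000e-03 -0.0000e+00 -1.0000e-03] p [ 0.4615 -0.364   0.1702] g 0.0854 0.0 t 3.2
```

>>> apply_moves([
  [0.25, -0.03, 1, 0],
  [0, 0, 1, -0.09],
  [0, 0, 1, -0.09],
  [0, 0, 1, -0.09],
  [0, 0, 1, 0],
])

```text
clock: 3.62
eef_pos: [0.4611, -0.3589, 0.0694]
tool_rot: [0.6, 0.8, 0.0, 0.0]
ft_force: [-0.2, 0.2, 0.3]
grip_width: 0.0854
grasp_force: 0.0
```

>>> apply_moves([
  [0, 0, 1, 0],
  [0, 0, 0.6, 0],
  [0, 0, 0.3, 0],
  [0, 0, 0, 0],
  [0, 0, 0, 0],
])

```text
clock: 4.03
eef_pos: [0.4612, -0.3591, 0.0323]
tool_rot: [0.601, 0.799, -0.0, 0.0]
ft_force: [0.3, -0.9, -0.3]
grip_width: 0.0855
grasp_force: 0.0
```

```bash
python3 - <<'E'
from h import *
print(tool()); c=snap('wrist','w2')
E
```

```text
(array([ 0.4612028 , -0.35911545,  0.03233227]), np.float64(106.10626371268097))
```

View pics/w2.png

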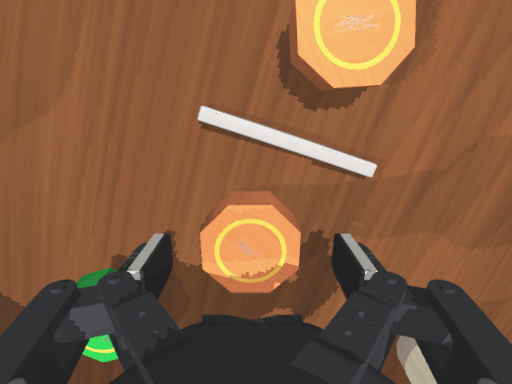

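The fingers straddle the casting, centred at (250,248) with its flats square to the pads. I'll close and lift.

>>> apply_moves([
  [0, 0, 0.15, 0],
  [0, 0, 0, 0],
  [0, 0, 0, 0],
  [0, 0, 0, 0],
  [0, 0, 0, 0],
], claw=1)

```text
clock: 4.5
eef_pos: [0.4616, -0.3594, 0.0301]
tool_rot: [0.601, 0.799, -0.0, 0.001]
ft_force: [-0.2, -0.0, 4.9]
grip_width: 0.0503
grasp_force: 64.6
```

>>> apply_moves([
  [0, 0, 0, 0],
  [0, 0, 0, 0],
  [0, 0, 0, 0],
  [0, 0, 0, 0],
  [0, 0, 0, 0],
])

```text
clock: 4.92
eef_pos: [0.4616, -0.3595, 0.0302]
tool_rot: [0.601, 0.799, -0.0, 0.001]
ft_force: [-1.1, 0.2, 6.0]
grip_width: 0.0506
grasp_force: 64.7
```

>>> apply_moves([
  [0, 0, -0.5, 0],
  [0, 0, -1, 0],
  [0, 0, -1, 0],
  [0, 0, -1, 0.09],
  [0, 0, -1, 0.09],
])

```text
clock: 5.33
eef_pos: [0.4603, -0.3585, 0.1196]
tool_rot: [0.675, 0.738, -0.0, -0.001]
ft_force: [-0.5, 0.3, -2.1]
grip_width: 0.0504
grasp_force: 63.9
```

>>> apply_moves([
  [0, 0, -1, 0.09],
  [0, 0, 0, 0],
  [0, 0, 0, 0],
  [0, 0, 0, 0],
  [0, 0, 0, 0],
])

```text
clock: 5.75
eef_pos: [0.4599, -0.3581, 0.1371]
tool_rot: [0.707, 0.707, -0.0, -0.002]
ft_force: [0.4, 0.6, -1.8]
grip_width: 0.0503
grasp_force: 63.9
```

```bash
python3 - <<'E'
from h import *
heft()
snap('wrist','w3')
print(tool())
E
```

```text
F [ 1.000e-03 -5.400e-01 -2.377e+00] sd [0.42 0.53 0.52] tau [-0.0000e+00 -4.7817e+01  2.4339e+01  1.4000e-02 -2.0000e-03 -4.0000e-03] p [ 0.461 -0.359  0.139] g 0.0504 63.9 t 6.25
(array([ 0.46103476, -0.3590166 ,  0.13910083]), np.float64(89.9101773511132))
```

>>> apply_moves([
  [0, 0, -1, 0],
  [0, 0, -0.56, 0],
  [0, 0, 0, 0],
  [0, 0, 0, 0],
  [0, 0, 0, 0],
])

```text
clock: 6.72
eef_pos: [0.4607, -0.3587, 0.1697]
tool_rot: [0.708, 0.707, -0.0, -0.0]
ft_force: [0.2, -0.1, -2.3]
grip_width: 0.0505
grasp_force: 63.9
```

```bash
python3 - <<'E'
from h import *
heft(20)
o=bot.get_obs();print(o['tau'],o['joint_pos'],o['joint_vel'])
E
```

```text
F [-0.009  0.016 -1.894] sd [0.59 0.57 0.52] tau [-0.0000e+00 -4.7465e+01  2.5103e+01  2.0000e-03 -2.0000e-03 -0.0000e+00] p [ 0.461  -0.359   0.1703] g 0.0503 63.9 t 7.7167
[-1.41426095e-03 -4.74191487e+01  2.50942862e+01 -1.52886746e-04
 -1.77550450e-03  5.08360628e-06] [-6.61613223e-01  4.51987485e-01  8.96988926e-02  1.20846614e+00
 -1.96565274e-05  9.10815710e-01] [-0.0017477  -0.00048125 -0.00088054 -0.00046533  0.00076017 -0.00096455]
```

The first casting weighs about 210 g, so it is hollow and goes to the tray.

>>> apply_moves([
  [1, -0.055, 0, 0],
  [1, -0.055, 0, 0],
  [1, -0.055, 0, 0],
  [1, -0.055, 0, 0],
  [1, -0.055, 0, 0],
])

```text
clock: 8.13
eef_pos: [0.4555, -0.2582, 0.1704]
tool_rot: [0.708, 0.706, 0.0, 0.0]
ft_force: [0.3, -0.9, -1.6]
grip_width: 0.0504
grasp_force: 63.9
```

>>> apply_moves([
  [1, -0.055, 0, 0],
  [1, -0.055, 0, 0],
  [1, -0.055, 0, 0],
  [1, -0.055, 0, 0],
  [1, -0.055, 0, 0],
])

```text
clock: 8.55
eef_pos: [0.4503, -0.158, 0.1705]
tool_rot: [0.708, 0.706, 0.0, 0.0]
ft_force: [1.1, 0.3, -1.6]
grip_width: 0.0503
grasp_force: 63.9
```

>>> apply_moves([
  [1, -0.055, 0, 0],
  [1, -0.055, 0, 0],
  [1, -0.055, 0, 0],
  [1, -0.055, 0, 0],
  [1, -0.055, 0, 0],
])

```text
clock: 8.97
eef_pos: [0.445, -0.058, 0.1706]
tool_rot: [0.708, 0.706, 0.0, 0.0]
ft_force: [0.9, 1.1, -2.4]
grip_width: 0.0504
grasp_force: 63.9
```

>>> apply_moves([
  [1, -0.055, 0, 0],
  [1, -0.055, 0, 0],
  [1, -0.055, 0, 0],
  [1, -0.055, 0, 0],
  [1, -0.055, 0, 0],
])

```text
clock: 9.38
eef_pos: [0.4396, 0.042, 0.1706]
tool_rot: [0.708, 0.707, 0.0, 0.0]
ft_force: [0.8, -0.2, -1.0]
grip_width: 0.0504
grasp_force: 63.9
```

>>> apply_moves([
  [1, -0.055, 0, 0],
  [1, -0.055, 0, 0],
  [1, -0.055, 0, 0],
  [1, -0.055, 0, 0],
  [1, -0.055, 0, 0],
])

```text
clock: 9.8
eef_pos: [0.4343, 0.1421, 0.1706]
tool_rot: [0.708, 0.707, 0.0, 0.0]
ft_force: [0.8, -0.2, -1.8]
grip_width: 0.0505
grasp_force: 63.9
```

>>> apply_moves([
  [1, -0.055, 0, 0],
  [1, -0.055, 0, 0],
  [1, -0.055, 0, 0],
  [1, -0.055, 0, 0],
  [1, -0.055, 0, 0],
])

```text
clock: 10.22
eef_pos: [0.4289, 0.2421, 0.1705]
tool_rot: [0.708, 0.707, 0.0, 0.0]
ft_force: [0.4, -0.9, -1.1]
grip_width: 0.0502
grasp_force: 63.9
```

>>> apply_moves([
  [1, 0, 0, 0],
  [1, 0, 0, 0],
  [0.45, 0, 0, 0],
  [0, 0, 0, 0],
  [0, 0, 0, 0],
])

```text
clock: 10.63
eef_pos: [0.4289, 0.2898, 0.1702]
tool_rot: [0.707, 0.707, -0.0, 0.0]
ft_force: [0.5, -0.9, -1.1]
grip_width: 0.0506
grasp_force: 63.9
```

```bash
python3 - <<'E'
from h import *
import pickle
p,th=tool();print(p,th)
c=snap('wrist','w4');pickle.dump(c,open('w4.pkl','wb'))
im=c['image'].copy()
for x,y in((.375,.254),(.375,.476),(.537,.254),(.537,.476)): 
    q=proj(c,[x,y,.04]);print(q); cv2.circle(im,tuple(int(v) for v in q),4,(255,0,255),1)
cv2.imwrite('pics/w4.png',im)
E
```

```text
[0.42887318 0.28977153 0.17015492] 89.94593219737591
[198.02329275 220.80173364]
[184.55538878 -36.64159772]
[360.42046463 220.13676109]
[384.75572981 -33.93296365]
```

View pics/w4.png

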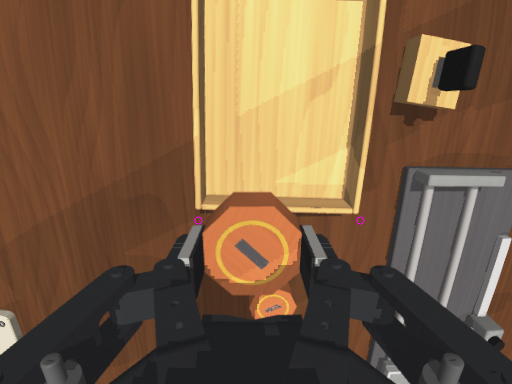

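The picture shows the tray rim's near edge running from (198,211) to (357,213), about 9 px off the prediction. The blade's black grip is at (462,70).

```bash
python3 - <<'E'
from h import *
import pickle
c=pickle.load(open('w4.pkl','rb'));T=pickle.load(open('c0.pkl','rb'))['top']
for p in((198,211),(357,213),(193,0),(385,0)): print(onz(c,p,.04))
c2=snap('top')
g=cv2.cvtColor(T['image'],cv2.COLOR_BGR2GRAY)
im=cv2.resize(T['image'][155:250,45:165],None,fx=6,fy=6,interpolation=cv2.INTER_CUBIC)
for x,y in((.375,.254),(.375,.476),(.537,.254),(.537,.476),(.375,.262),(.375,.484),(.537,.262),(.537,.484)):
    q=(proj(T,[x,y,.04])-[45,155]+.5)*6; cv2.circle(im,tuple(int(v) for v in q),4,(255,0,255) if y in(.254,.476) else (0,255,0),-1)
cv2.imwrite('pics/tray.png',im)
E
```

```text
[0.37561315 0.26443013 0.04      ]
[0.53263391 0.26170684 0.04      ]
[0.38079475 0.44835305 0.04      ]
[0.53910865 0.45009815 0.04      ]
```

View pics/tray.png

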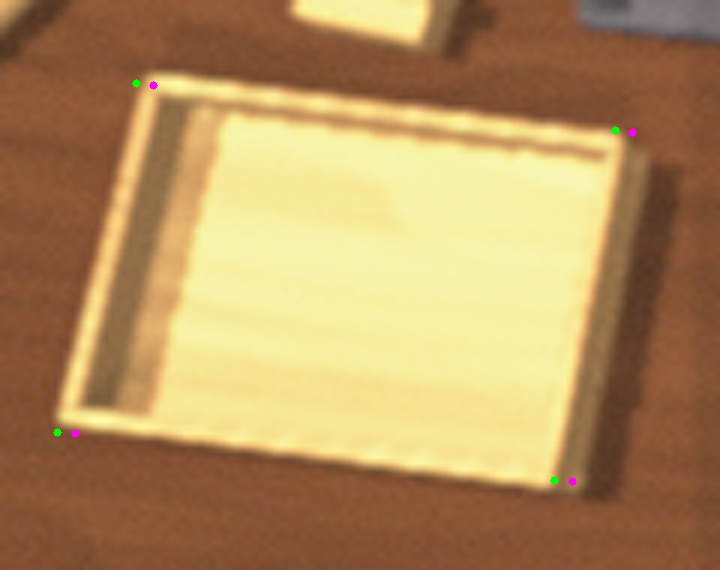

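The outer rim lies midway between the two marker sets, so the tray centre is about (0.458, 0.371).

>>> apply_moves([
  [0.56, 0.36, 0, 0],
  [0, 0, 1, 0],
  [0, 0, 1, 0],
  [0, 0, 1, 0],
  [0, 0, 1, 0],
])

```text
clock: 11.15
eef_pos: [0.4366, 0.3, 0.0898]
tool_rot: [0.708, 0.706, 0.0, 0.0]
ft_force: [-0.1, 0.7, -2.3]
grip_width: 0.0504
grasp_force: 63.9
```

>>> apply_moves([
  [0, 0, 1, 0],
  [0, 0, 1, 0],
  [0, 0, 0.5, 0],
  [0, 0, 0.2, 0],
  [0, 0, 0, 0],
])

```text
clock: 11.57
eef_pos: [0.4359, 0.3, 0.0367]
tool_rot: [0.708, 0.706, -0.001, 0.0]
ft_force: [0.2, 1.0, -1.7]
grip_width: 0.0503
grasp_force: 63.9
```

>>> apply_moves([
  [0, 0, 0, 0],
  [0, 0, 0, 0],
  [0, 0, 0, 0],
  [0, 0, 0, 0],
  [0, 0, 0, 0],
], claw=0.28)

```text
clock: 11.98
eef_pos: [0.4366, 0.3014, 0.0367]
tool_rot: [0.708, 0.706, 0.0, 0.0]
ft_force: [-0.3, 0.1, -0.2]
grip_width: 0.0618
grasp_force: 0.0
```

>>> apply_moves([
  [0, 0, -0.5, 0],
  [0, 0, -1, 0],
  [0, 0, -1, 0],
  [0, 0, -1, 0],
  [0, 0, -1, 0],
])

```text
clock: 12.4
eef_pos: [0.4362, 0.3013, 0.128]
tool_rot: [0.708, 0.707, 0.0, 0.0]
ft_force: [0.2, 0.7, -0.3]
grip_width: 0.0616
grasp_force: 0.0
```

>>> apply_moves([
  [0, 0, -1, 0],
  [0, 0, -1, 0],
  [-0.5, 0, 0, 0],
  [-1, 0, 0, 0],
  [-1, 0, 0, 0],
], claw=0)

```text
clock: 12.82
eef_pos: [0.4362, 0.251, 0.1669]
tool_rot: [0.707, 0.707, 0.001, 0.0]
ft_force: [-0.0, -0.4, 0.7]
grip_width: 0.0851
grasp_force: 0.0
```

>>> apply_moves([
  [-1, 0, 0, 0],
  [-1, 0, 0, 0],
  [-1, 0, 0, 0],
  [-1, 0, 0, 0],
  [-1, 0, 0, 0],
])

```text
clock: 13.23
eef_pos: [0.4355, 0.1499, 0.1663]
tool_rot: [0.708, 0.707, -0.0, -0.0]
ft_force: [0.0, 0.3, 0.3]
grip_width: 0.0856
grasp_force: 0.0
```

>>> apply_moves([
  [-1, 0.1, 0, 0],
  [0, 0, 0, 0],
  [0, 0, 0, 0],
  [0, 0, 0, 0],
  [0, 0, 0, 0],
])

```text
clock: 13.65
eef_pos: [0.438, 0.1318, 0.1664]
tool_rot: [0.707, 0.707, 0.0, -0.0]
ft_force: [-0.5, -0.5, -0.1]
grip_width: 0.0855
grasp_force: 0.0
```

```bash
python3 - <<'E'
from h import *
print(tool(),bot.get_obs()['clock'])
c=snap('wrist','w5')
for r in octs(c,minA=600): print(r,to(*r[0],.030,r[1]))
t=snap('top','t5')
for r in octs(t,minA=150): print('top',r[0],r[2],r[3])
E
```

```text
(array([0.43798708, 0.13181626, 0.16635827]), np.float64(89.95195609023223)) 13.65
(array([0.4357, 0.0398]), np.float64(10.5), array([51.2, 55.2, 56.7, 52.5]), array([249., 269.])) (array([-4.606, -0.111,  6.816]), np.float64(-0.176), 'th', np.float64(90.0))
(array([0.4529, 0.1359]), np.float64(-20.5), array([53. , 52.5, 53.7, 53.5]), array([270., 177.])) (array([0.2  , 0.746, 6.816]), np.float64(0.341), 'th', np.float64(90.0))
(array([0.4356, 0.2841]), np.float64(-0.5), array([52.6, 51.5, 21.9, 49.4]), array([255.,  17.])) (array([ 7.609, -0.123,  6.816]), np.float64(0.008), 'th', np.float64(90.0))
top [ 0.4741 -0.2433] [53.1 52.4 52.3 52.2] [326. 218.]
top [0.4527 0.1333] [54.2 53.1 50.6 52.8] [190. 212.]
top [1.0813 0.3573] [47.  65.9 57.2 71. ] [148.   8.]
```

>>> apply_moves([
  [0.18, 0.74, 0.8, 0],
  [0, 0, 1, 0.085],
  [0, 0, 1, 0.085],
  [0, 0, 1, 0.085],
  [0, 0, 1, 0.085],
])

```text
clock: 14.17
eef_pos: [0.4528, 0.1356, 0.0694]
tool_rot: [0.822, 0.569, 0.0, -0.0]
ft_force: [0.8, -0.5, 0.2]
grip_width: 0.0854
grasp_force: 0.0
```

>>> apply_moves([
  [0, 0, 1, 0],
  [0, 0, 0.7, 0],
  [0, 0, 0.3, 0],
  [0, 0, 0, 0],
  [0, 0, 0, 0],
])

```text
clock: 14.58
eef_pos: [0.4529, 0.1353, 0.0304]
tool_rot: [0.821, 0.57, -0.0, -0.0]
ft_force: [0.8, -0.3, 0.1]
grip_width: 0.0853
grasp_force: 0.0
```

>>> apply_moves([
  [0, 0, 0, 0],
  [0, 0, 0, 0],
  [0, 0, 0, 0],
  [0, 0, 0, 0],
  [0, 0, 0, 0],
], claw=1)

```text
clock: 15.0
eef_pos: [0.4538, 0.1352, 0.0317]
tool_rot: [0.822, 0.57, 0.001, 0.0]
ft_force: [-0.1, -0.3, 5.5]
grip_width: 0.0503
grasp_force: 63.2
```

>>> apply_moves([
  [0, 0, 0, 0],
  [0, 0, 0, 0],
  [0, 0, 0, 0],
  [0, 0, -0.5, 0],
  [0, 0, -1, 0],
])

```text
clock: 15.42
eef_pos: [0.4506, 0.1341, 0.0589]
tool_rot: [0.822, 0.57, -0.002, -0.001]
ft_force: [-0.5, -0.1, -1.9]
grip_width: 0.0503
grasp_force: 63.1
```

>>> apply_moves([
  [0, 0, -1, -0.085],
  [0, 0, -1, -0.085],
  [0, 0, -1, -0.085],
  [0, 0, -1, -0.085],
  [0, 0, -1, 0],
])

```text
clock: 15.83
eef_pos: [0.4523, 0.1346, 0.1613]
tool_rot: [0.707, 0.708, -0.0, -0.0]
ft_force: [0.6, 0.4, -3.2]
grip_width: 0.0509
grasp_force: 63.1
```

>>> apply_moves([
  [0, 0, -0.3, 0],
  [0, 0, 0, 0],
  [0, 0, 0, 0],
  [0, 0, 0, 0],
  [0, 0, 0, 0],
])

```text
clock: 16.25
eef_pos: [0.4518, 0.1345, 0.1648]
tool_rot: [0.708, 0.706, -0.001, -0.001]
ft_force: [-0.6, -0.9, -3.1]
grip_width: 0.0507
grasp_force: 63.2
```

```bash
python3 - <<'E'
from h import *
heft(15)
E
```

```text
F [ 0.217 -0.055 -2.249] sd [0.59 0.48 0.53] tau [-1.0000e-03 -3.6561e+01  2.4067e+01  9.0000e-03 -2.0000e-03  0.0000e+00] p [0.4529 0.1348 0.1664] g 0.0502 63.2 t 17.0
```

```bash
python3 - <<'E'
from h import *
heft(20)
E
```

```text
F [-0.116 -0.14  -2.396] sd [0.36 0.44 0.52] tau [-0.0000e+00 -3.6572e+01  2.4111e+01  2.0000e-03 -2.0000e-03  0.0000e+00] p [0.4528 0.1348 0.1663] g 0.0505 63.2 t 18.0
```

About 242 g, so the second casting is hollow too and goes to the tray next to the first.

>>> apply_moves([
  [1, 0.13, 0, 0],
  [1, 0.13, 0, 0],
  [1, 0.13, 0, 0],
  [1, 0.13, 0, 0],
  [1, 0.13, 0, 0],
])

```text
clock: 18.42
eef_pos: [0.4661, 0.2357, 0.1663]
tool_rot: [0.708, 0.706, 0.0, 0.0]
ft_force: [0.9, -0.6, -2.3]
grip_width: 0.0501
grasp_force: 63.2
```

>>> apply_moves([
  [1, 0.13, 0, 0],
  [1, 0.13, 0, 0],
  [1, 0.13, 0, 0],
  [1, 0.13, 0, 0],
  [1, 0.13, 0, 0],
])

```text
clock: 18.83
eef_pos: [0.4791, 0.3358, 0.1661]
tool_rot: [0.708, 0.707, -0.0, -0.0]
ft_force: [0.4, 0.6, -2.0]
grip_width: 0.0501
grasp_force: 63.2
```

>>> apply_moves([
  [0.6, 0.06, 0, 0],
  [0, 0, 1, 0],
  [0, 0, 1, 0],
  [0, 0, 1, 0],
  [0, 0, 1, 0],
])

```text
clock: 19.25
eef_pos: [0.4803, 0.3466, 0.0854]
tool_rot: [0.708, 0.707, -0.0, 0.0]
ft_force: [0.7, -0.1, -2.7]
grip_width: 0.0503
grasp_force: 63.2
```

>>> apply_moves([
  [0, 0, 1, 0],
  [0, 0, 0.8, 0],
  [0, 0, 0.4, 0],
  [0, 0, 0.1, 0],
  [0, 0, 0, 0],
])

```text
clock: 19.67
eef_pos: [0.4802, 0.3465, 0.0399]
tool_rot: [0.708, 0.706, -0.001, -0.0]
ft_force: [-0.1, -0.5, -2.4]
grip_width: 0.0505
grasp_force: 63.1
```

>>> apply_moves([
  [0, 0, 0, 0],
  [0, 0, 0, 0],
  [0, 0, 0, 0],
  [0, 0, 0, 0],
  [0, 0, 0, 0],
], claw=0.28)

```text
clock: 20.08
eef_pos: [0.4809, 0.3472, 0.0413]
tool_rot: [0.708, 0.707, 0.001, 0.0]
ft_force: [0.2, -0.4, -0.4]
grip_width: 0.0614
grasp_force: 0.0
```

>>> apply_moves([
  [0, 0, -0.5, 0],
  [0, 0, -1, 0],
  [0, 0, -1, 0],
  [0, 0, -1, 0],
  [0, 0, -1, 0],
])

```text
clock: 20.5
eef_pos: [0.4804, 0.3468, 0.1322]
tool_rot: [0.708, 0.707, 0.0, 0.0]
ft_force: [0.5, 0.2, -0.2]
grip_width: 0.0616
grasp_force: 0.0
```

>>> apply_moves([
  [0, 0, -1, 0],
  [0, 0, -1, 0],
  [-1, -0.13, 0, 0],
  [-1, -0.13, 0, 0],
  [-1, -0.13, 0, 0],
], claw=0)

```text
clock: 20.92
eef_pos: [0.4726, 0.2866, 0.1718]
tool_rot: [0.707, 0.707, 0.001, 0.0]
ft_force: [-0.6, -0.4, 0.5]
grip_width: 0.0857
grasp_force: 0.0
```

>>> apply_moves([
  [-1, -0.13, 0, 0],
  [-1, -0.13, 0, 0],
  [-1, -0.13, 0, 0],
  [-1, -0.13, 0, 0],
  [-1, -0.13, 0, 0],
])

```text
clock: 21.33
eef_pos: [0.4592, 0.1859, 0.1713]
tool_rot: [0.708, 0.707, 0.001, 0.0]
ft_force: [-0.2, 0.4, -0.4]
grip_width: 0.0855
grasp_force: 0.0
```

>>> apply_moves([
  [-1, -0.13, 0, 0],
  [-1, -0.13, 0, 0],
  [-0.6, -0.06, 0, 0],
  [0, 0, 0, 0],
  [0, 0, 0, 0],
])

```text
clock: 21.75
eef_pos: [0.4532, 0.1347, 0.171]
tool_rot: [0.708, 0.706, 0.001, 0.0]
ft_force: [0.6, -0.4, 0.4]
grip_width: 0.0854
grasp_force: 0.0
```

```bash
python3 - <<'E'
from h import *
heft(4);print(to(.4357,.04,.166))
E
```

```text
F [ 0.101  0.472 -0.291] sd [0.64 0.45 0.14] tau [-3.0800e-01 -3.5627e+01  2.3338e+01  2.7000e-02 -1.4000e-02  1.0000e-03] p [0.4531 0.1357 0.1704] g 0.0855 0.0 t 21.95
(array([-4.787, -0.867,  0.22 ]), 0, 'th', np.float64(90.0))
```

>>> apply_moves([
  [-1, -0.17, 0, 0],
  [-1, -0.17, 0, 0],
  [-1, -0.17, 0, 0],
  [-1, -0.17, 0, 0],
  [-0.8, -0.17, 0.2, 0],
])

```text
clock: 22.37
eef_pos: [0.4362, 0.0386, 0.1668]
tool_rot: [0.707, 0.707, 0.0, 0.0]
ft_force: [1.4, -0.7, -0.0]
grip_width: 0.0852
grasp_force: 0.0
```

>>> apply_moves([
  [0, 0, 0, 0],
  [0, 0, 0, 0],
  [0, 0, 0, 0],
  [0, 0, 0, 0],
  [0, 0, 0, 0],
])

```text
clock: 22.78
eef_pos: [0.436, 0.0398, 0.1664]
tool_rot: [0.707, 0.707, 0.0, 0.0]
ft_force: [-0.9, -0.1, -0.5]
grip_width: 0.0856
grasp_force: 0.0
```

```bash
python3 - <<'E'
from h import *
heft(3)
c=snap('wrist','w6')
for r in octs(c,minA=600): print(r,to(*r[0],.030,r[1]))
E
```

```text
F [-0.335 -0.324 -0.19 ] sd [0.29 0.44 0.49] tau [-6.0000e-03 -3.2055e+01  2.3098e+01 -3.0000e-03  1.0000e-03  2.0000e-03] p [0.4358 0.0394 0.1663] g 0.0851 0.0 t 22.9333
(array([ 0.4346, -0.0942]), np.float64(5.0), array([51.5, 51.6, 52. , 51.5]), array([252., 295.])) (array([-6.674, -0.053,  6.816]), np.float64(-0.084), 'th', np.float64(90.0))
(array([0.4357, 0.0377]), np.float64(11.0), array([53. , 53.7, 53.2, 53. ]), array([253., 183.])) (array([-7.900e-02, -4.000e-03,  6.816e+00]), np.float64(-0.184), 'th', np.float64(90.0))
```

>>> apply_moves([
  [-0.08, 0, 0.8, 0],
  [0, 0, 1, -0.092],
  [0, 0, 1, -0.092],
  [0, 0, 1, 0],
  [0, 0, 1, 0],
])

```text
clock: 23.4
eef_pos: [0.4359, 0.0374, 0.0696]
tool_rot: [0.636, 0.771, 0.0, 0.0]
ft_force: [-0.2, -0.4, 0.7]
grip_width: 0.0855
grasp_force: 0.0
```

>>> apply_moves([
  [0, 0, 1, 0],
  [0, 0, 0.7, 0],
  [0, 0, 0.3, 0],
  [0, 0, 0, 0],
  [0, 0, 0, 0],
])

```text
clock: 23.82
eef_pos: [0.4359, 0.0373, 0.0305]
tool_rot: [0.636, 0.771, -0.0, -0.0]
ft_force: [-0.2, 0.1, 0.4]
grip_width: 0.0858
grasp_force: 0.0
```

>>> apply_moves([
  [0, 0, 0, 0],
  [0, 0, 0, 0],
  [0, 0, 0, 0],
  [0, 0, 0, 0],
  [0, 0, 0, 0],
], claw=1)

```text
clock: 24.23
eef_pos: [0.4366, 0.0373, 0.0316]
tool_rot: [0.636, 0.771, 0.001, 0.001]
ft_force: [-0.4, -0.1, 6.3]
grip_width: 0.05
grasp_force: 63.1
```

>>> apply_moves([
  [0, 0, 0, 0],
  [0, 0, 0, 0],
  [0, 0, 0, 0],
  [0, 0, -0.5, 0],
  [0, 0, -1, 0],
])

```text
clock: 24.65
eef_pos: [0.4332, 0.037, 0.0589]
tool_rot: [0.636, 0.771, -0.002, -0.002]
ft_force: [-0.2, -0.3, -3.8]
grip_width: 0.0505
grasp_force: 64.0
```

>>> apply_moves([
  [0, 0, -1, 0.092],
  [0, 0, -1, 0.092],
  [0, 0, -1, 0],
  [0, 0, -1, 0],
  [0, 0, -1, 0],
])

```text
clock: 25.07
eef_pos: [0.4349, 0.0372, 0.1611]
tool_rot: [0.708, 0.707, -0.0, -0.0]
ft_force: [0.0, -0.6, -3.4]
grip_width: 0.05
grasp_force: 64.1
```

>>> apply_moves([
  [0, 0, -0.3, 0],
  [0, 0, 0, 0],
  [0, 0, 0, 0],
  [0, 0, 0, 0],
  [0, 0, 0, 0],
])

```text
clock: 25.48
eef_pos: [0.4345, 0.0372, 0.1648]
tool_rot: [0.708, 0.707, -0.001, -0.001]
ft_force: [-0.4, -0.3, -3.0]
grip_width: 0.0505
grasp_force: 64.2
```

```bash
python3 - <<'E'
from h import *
heft(12)
E
```

```text
F [ 0.11   0.217 -3.486] sd [0.62 0.5  0.36] tau [-0.0000e+00 -3.3627e+01  2.4304e+01  1.2000e-02 -4.0000e-03  0.0000e+00] p [0.4357 0.0373 0.1663] g 0.0505 64.2 t 26.0833
```

About 360 g, so this one is sound. It goes to pocket 3, and I'll check the fit from above first.

>>> apply_moves([
  [-0.18, 1, 0, 0],
  [-0.18, 1, 0, 0],
  [-0.18, 1, 0, 0],
  [-0.18, 1, 0, 0],
  [-0.18, 1, 0, 0],
])

```text
clock: 26.5
eef_pos: [0.5365, 0.0189, 0.1662]
tool_rot: [0.708, 0.707, -0.0, -0.0]
ft_force: [-0.5, -0.1, -3.9]
grip_width: 0.0505
grasp_force: 64.1
```

>>> apply_moves([
  [-0.18, 1, 0, 0],
  [-0.18, 1, 0, 0],
  [-0.18, 1, 0, 0],
  [-0.18, 1, 0, 0],
  [-0.18, 1, 0, 0],
])

```text
clock: 26.92
eef_pos: [0.6364, 0.0007, 0.1659]
tool_rot: [0.708, 0.707, -0.0, -0.0]
ft_force: [1.0, -0.6, -2.8]
grip_width: 0.0504
grasp_force: 64.1
```

>>> apply_moves([
  [0, 0.2, 0, 0],
  [0, 0, 0, 0],
  [0, 0, 0, 0],
  [0, 0, 0, 0],
  [0, 0, 0, 0],
])

```text
clock: 27.33
eef_pos: [0.6387, 0.0011, 0.1664]
tool_rot: [0.708, 0.707, -0.0, -0.0]
ft_force: [-0.5, -0.1, -3.4]
grip_width: 0.0502
grasp_force: 64.3
```

```bash
python3 - <<'E'
from h import *
import pickle
print(tool())
c=snap('wrist','w7');pickle.dump(c,open('w7.pkl','wb'))
im=cv2.resize(c['image'],None,fx=1.5,fy=1.5)
for x in(.602,.678):
  for y in(.037,-.171,-.031): cv2.circle(im,tuple(int(v*1.5) for v in proj(c,[x,y,.037])),4,(255,0,255),1)
cv2.circle(im,tuple(int(v*1.5) for v in proj(c,[.64,.061,.051])),4,(0,255,0),1)
cv2.imwrite('pics/w7.png',im)
E
```

```text
(array([0.63866406, 0.00113975, 0.16638531]), np.float64(89.92335455502855))
```

View pics/w7.png

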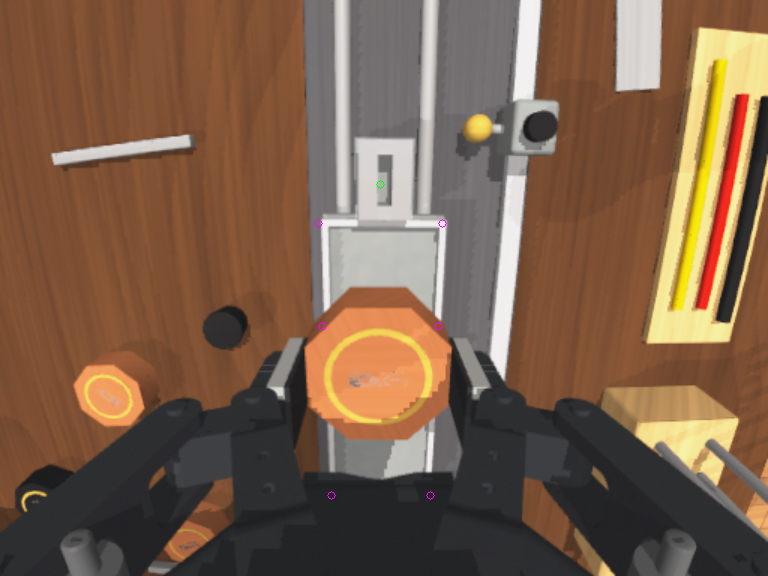

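The lip corners show at (324,218) and (446,219), about 3 mm further along +x and +y than I had. So pocket 3 is at about (0.642, 0.003). The slot shows at (385,180) and the roller at (479,127).

>>> apply_moves([
  [0.1, 0.17, 0.5, 0],
  [0, 0, 1, 0],
  [0, 0, 1, 0],
  [0, 0, 1, 0],
  [0, 0, 0.8, 0],
])

```text
clock: 27.8
eef_pos: [0.642, 0.0032, 0.0782]
tool_rot: [0.708, 0.707, -0.001, -0.001]
ft_force: [0.4, -1.3, -4.5]
grip_width: 0.0503
grasp_force: 64.2
```

>>> apply_moves([
  [0, 0, 0.5, 0],
  [0, 0, 0.3, 0],
  [0, 0, 0.13, 0],
  [0, 0, 0, 0],
  [0, 0, 0, 0],
])

```text
clock: 28.22
eef_pos: [0.6439, 0.003, 0.0628]
tool_rot: [0.708, 0.707, 0.001, 0.001]
ft_force: [0.5, -0.6, -3.3]
grip_width: 0.0503
grasp_force: 64.3
```

>>> apply_moves([
  [0, 0, 0, 0],
  [0, 0, 0, 0],
  [0, 0, 0, 0],
  [0, 0, 0, 0],
  [0, 0, 0, 0],
], claw=0.28)

```text
clock: 28.63
eef_pos: [0.6435, 0.0029, 0.0625]
tool_rot: [0.708, 0.706, 0.001, 0.001]
ft_force: [-0.2, 0.2, -0.8]
grip_width: 0.0617
grasp_force: 0.0
```

>>> apply_moves([
  [0, 0, -0.5, 0],
  [0, 0, -1, 0],
  [0, 0, -1, 0],
  [0, 0, -1, 0],
  [0, 0, -1, 0],
])

```text
clock: 29.05
eef_pos: [0.6431, 0.0029, 0.1535]
tool_rot: [0.708, 0.707, 0.0, 0.0]
ft_force: [-0.2, 0.0, -0.0]
grip_width: 0.0616
grasp_force: 0.0
```

>>> apply_moves([
  [-0.4, -1, -0.7, 0],
  [-0.5, -1, 0, 0],
  [-0.5, -1, 0, 0],
  [-0.5, -1, 0, 0],
  [-0.5, -1, 0, 0],
], claw=0)

```text
clock: 29.47
eef_pos: [0.5422, -0.0453, 0.1668]
tool_rot: [0.708, 0.707, 0.0, 0.001]
ft_force: [0.8, 0.2, 0.6]
grip_width: 0.0851
grasp_force: 0.0
```

>>> apply_moves([
  [-0.5, -1, 0, 0],
  [-0.5, -1, 0, 0],
  [-0.5, -1, 0, 0],
  [-0.5, -1, 0, 0],
  [-0.5, -1, 0, 0],
])

```text
clock: 29.88
eef_pos: [0.4421, -0.0952, 0.1667]
tool_rot: [0.708, 0.707, 0.0, 0.001]
ft_force: [1.4, -0.6, -0.4]
grip_width: 0.0851
grasp_force: 0.0
```

>>> apply_moves([
  [0, -0.35, 0, 0],
  [0, 0, 0, 0],
  [0, 0, 0, 0],
  [0, 0, 0, 0],
  [0, 0, 0, 0],
])

```text
clock: 30.3
eef_pos: [0.4371, -0.0944, 0.1659]
tool_rot: [0.707, 0.707, 0.0, 0.0]
ft_force: [0.6, 0.5, 0.4]
grip_width: 0.0854
grasp_force: 0.0
```

```bash
python3 - <<'E'
from h import *
heft(2)
c=snap('wrist','w8')
for r in octs(c,minA=600): print(r,to(*r[0],.030,r[1]))
E
```

```text
F [-0.141 -0.354 -0.277] sd [0.17 0.04 0.49] tau [-5.3000e-02 -3.3137e+01  2.3150e+01 -2.0000e-03 -2.0000e-03  1.0000e-03] p [ 0.4367 -0.0944  0.1656] g 0.0857 0.0 t 30.4
(array([ 0.474 , -0.2399]), np.float64(20.0), array([53.1, 49.6, 48.9, 53.2]), array([285., 300.])) (array([-7.271,  1.883,  6.778]), np.float64(-0.334), 'th', np.float64(90.0))
(array([ 0.4342, -0.0931]), np.float64(3.0), array([53. , 53.8, 55.6, 53.5]), array([248., 183.])) (array([ 0.067, -0.113,  6.778]), np.float64(-0.051), 'th', np.float64(90.0))
(array([0.6674, 0.0059]), np.float64(2.0), array([50.7, 58.8, 59. , 58.5]), array([487.,  82.])) (array([ 5.027, 11.543,  6.778]), np.float64(-0.034), 'th', np.float64(90.0))
```

>>> apply_moves([
  [0.04, -0.12, 0.8, 0],
  [0, 0, 1, -0.067],
  [0, 0, 1, 0],
  [0, 0, 1, 0],
  [0, 0, 1, 0],
])

```text
clock: 30.87
eef_pos: [0.4338, -0.0938, 0.0688]
tool_rot: [0.682, 0.731, 0.0, 0.0]
ft_force: [0.2, -0.2, -0.8]
grip_width: 0.0853
grasp_force: 0.0
```

>>> apply_moves([
  [0, 0, 1, 0],
  [0, 0, 0.7, 0],
  [0, 0, 0.28, 0],
  [0, 0, 0, 0],
  [0, 0, 0, 0],
])

```text
clock: 31.28
eef_pos: [0.4338, -0.0939, 0.0302]
tool_rot: [0.682, 0.731, -0.0, -0.0]
ft_force: [0.4, 0.5, -0.1]
grip_width: 0.0855
grasp_force: 0.0
```

>>> apply_moves([
  [0, 0, 0, 0],
  [0, 0, 0, 0],
  [0, 0, 0, 0],
  [0, 0, 0, 0],
  [0, 0, 0, 0],
], claw=1)

```text
clock: 31.7
eef_pos: [0.4345, -0.0941, 0.0314]
tool_rot: [0.682, 0.731, 0.001, 0.001]
ft_force: [-0.4, 0.6, 4.4]
grip_width: 0.0504
grasp_force: 62.5
```

>>> apply_moves([
  [0, 0, 0, 0],
  [0, 0, 0, 0],
  [0, 0, 0, 0],
  [0, 0, -0.5, 0],
  [0, 0, -1, 0],
])

```text
clock: 32.12
eef_pos: [0.431, -0.0934, 0.0587]
tool_rot: [0.682, 0.731, -0.001, -0.002]
ft_force: [-0.1, 0.8, -2.9]
grip_width: 0.0502
grasp_force: 64.1
```

>>> apply_moves([
  [0, 0, -1, 0.067],
  [0, 0, -1, 0],
  [0, 0, -1, 0],
  [0, 0, -1, 0],
  [0, 0, -1, 0],
])

```text
clock: 32.53
eef_pos: [0.4327, -0.0938, 0.1609]
tool_rot: [0.708, 0.707, -0.0, -0.0]
ft_force: [0.3, 0.5, -3.1]
grip_width: 0.0503
grasp_force: 64.1
```

>>> apply_moves([
  [0, 0, -0.28, 0],
  [0, 0, 0, 0],
  [0, 0, 0, 0],
  [0, 0, 0, 0],
  [0, 0, 0, 0],
])

```text
clock: 32.95
eef_pos: [0.4323, -0.0937, 0.1642]
tool_rot: [0.708, 0.707, -0.001, -0.001]
ft_force: [-0.5, -0.1, -2.5]
grip_width: 0.0501
grasp_force: 64.2
```

```bash
python3 - <<'E'
from h import *
heft(12)
E
```

```text
F [-0.199  0.133 -3.273] sd [0.64 0.52 0.46] tau [-0.0000e+00 -3.4147e+01  2.4222e+01  1.0000e-02 -4.0000e-03  0.0000e+00] p [ 0.4335 -0.0939  0.1657] g 0.0502 64.2 t 33.55
```

About 320 g, so this one is sound and goes to pocket 2.

>>> apply_moves([
  [0.14, 1, 0, 0],
  [0.14, 1, 0, 0],
  [0.14, 1, 0, 0],
  [0.14, 1, 0, 0],
  [0.14, 1, 0, 0],
])

```text
clock: 33.97
eef_pos: [0.5343, -0.08, 0.1656]
tool_rot: [0.708, 0.706, -0.0, -0.0]
ft_force: [-0.4, 0.2, -3.8]
grip_width: 0.0504
grasp_force: 64.2
```

>>> apply_moves([
  [0.14, 1, 0, 0],
  [0.14, 1, 0, 0],
  [0.14, 1, 0, 0],
  [0.14, 1, 0, 0],
  [0.14, 1, 0, 0],
])

```text
clock: 34.38
eef_pos: [0.6343, -0.0661, 0.1653]
tool_rot: [0.708, 0.707, -0.0, -0.0]
ft_force: [0.9, 0.6, -2.8]
grip_width: 0.0501
grasp_force: 64.2
```

>>> apply_moves([
  [0.05, 0.43, 0.5, 0],
  [0, 0, 1, 0],
  [0, 0, 1, 0],
  [0, 0, 1, 0],
  [0, 0, 0.8, 0],
])

```text
clock: 34.8
eef_pos: [0.6404, -0.0652, 0.0768]
tool_rot: [0.708, 0.706, -0.001, -0.001]
ft_force: [-1.2, 0.9, -3.8]
grip_width: 0.0506
grasp_force: 64.1
```

>>> apply_moves([
  [0, 0, 0.5, 0],
  [0, 0, 0.3, 0],
  [0, 0, 0.15, 0],
  [0, 0, 0, 0],
  [0, 0, 0, 0],
])

```text
clock: 35.22
eef_pos: [0.6429, -0.0654, 0.0617]
tool_rot: [0.708, 0.707, 0.001, 0.001]
ft_force: [-0.1, 0.3, -3.3]
grip_width: 0.0503
grasp_force: 64.2
```

>>> apply_moves([
  [0, 0, 0, 0],
  [0, 0, 0, 0],
  [0, 0, 0, 0],
  [0, 0, 0, 0],
  [0, 0, 0, 0],
], claw=0.28)

```text
clock: 35.63
eef_pos: [0.6425, -0.0653, 0.0613]
tool_rot: [0.708, 0.707, 0.0, 0.0]
ft_force: [0.6, 0.4, 0.3]
grip_width: 0.0614
grasp_force: 0.0
```

>>> apply_moves([
  [0, 0, -0.5, 0],
  [0, 0, -1, 0],
  [0, 0, -1, 0],
  [0, 0, -1, 0],
  [0, 0, -1, 0],
])

```text
clock: 36.05
eef_pos: [0.6422, -0.0653, 0.1525]
tool_rot: [0.708, 0.707, 0.0, 0.0]
ft_force: [0.8, 1.0, -0.0]
grip_width: 0.0614
grasp_force: 0.0
```

>>> apply_moves([
  [-1, -1, -0.7, 0],
  [-1, -1, 0, 0],
  [-1, -1, 0, 0],
  [-1, -1, 0, 0],
  [-1, -1, 0, 0],
], claw=0)

```text
clock: 36.47
eef_pos: [0.5412, -0.1658, 0.1659]
tool_rot: [0.708, 0.707, 0.0, 0.001]
ft_force: [0.3, -1.1, 0.2]
grip_width: 0.0854
grasp_force: 0.0
```

>>> apply_moves([
  [-1, -1, 0, 0],
  [-1, -1, 0, 0],
  [-1, -1, 0, 0],
  [-0.85, -0.5, 0, 0],
  [0, 0, 0, 0],
])

```text
clock: 36.88
eef_pos: [0.4699, -0.2448, 0.1658]
tool_rot: [0.709, 0.705, -0.001, 0.001]
ft_force: [-0.4, -0.1, -0.3]
grip_width: 0.0857
grasp_force: 0.0
```

>>> apply_moves([
  [0, 0, 0, 0],
  [0, 0, 0, 0],
  [0, 0, 0, 0],
  [0, 0, 0, 0],
  [0, 0, 0, 0],
])

```text
clock: 37.3
eef_pos: [0.4724, -0.2412, 0.1647]
tool_rot: [0.707, 0.707, 0.0, -0.0]
ft_force: [-0.6, -0.2, 0.1]
grip_width: 0.0855
grasp_force: 0.0
```

```bash
python3 - <<'E'
from h import *
heft(2)
c=snap('wrist','w9')
for r in octs(c,minA=600): print(r,to(*r[0],.030,r[1]))
E
```

```text
F [ 0.233 -0.113 -0.472] sd [0.2  0.04 0.08] tau [-1.6000e-02 -4.1185e+01  2.3756e+01  3.0000e-03 -1.0000e-03  1.0000e-03] p [ 0.4722 -0.2414  0.1646] g 0.0856 0.0 t 37.4
(array([ 0.4742, -0.2413]), np.float64(21.0), array([52.8, 55. , 55.2, 53. ]), array([253., 186.])) (array([0.012, 0.107, 6.729]), np.float64(-0.351), 'th', np.float64(90.0))
```

>>> apply_moves([
  [0, 0.1, 0.8, 0],
  [0, 0, 1, -0.088],
  [0, 0, 1, -0.088],
  [0, 0, 1, -0.088],
  [0, 0, 1, -0.088],
])

```text
clock: 37.87
eef_pos: [0.4739, -0.2418, 0.0679]
tool_rot: [0.564, 0.826, 0.0, 0.0]
ft_force: [0.7, 0.9, 0.3]
grip_width: 0.0854
grasp_force: 0.0
```

>>> apply_moves([
  [0, 0, 1, 0],
  [0, 0, 0.65, 0],
  [0, 0, 0.28, 0],
  [0, 0, 0, 0],
  [0, 0, 0, 0],
])

```text
clock: 38.28
eef_pos: [0.4741, -0.242, 0.0303]
tool_rot: [0.566, 0.824, 0.0, 0.0]
ft_force: [-0.5, 0.1, 0.5]
grip_width: 0.0856
grasp_force: 0.0
```

>>> apply_moves([
  [0, 0, 0, 0],
  [0, 0, 0, 0],
  [0, 0, 0, 0],
  [0, 0, 0, 0],
  [0, 0, 0, 0],
], claw=1)

```text
clock: 38.7
eef_pos: [0.4748, -0.2425, 0.0316]
tool_rot: [0.566, 0.824, 0.0, 0.001]
ft_force: [-0.2, 0.0, 5.9]
grip_width: 0.0505
grasp_force: 63.9
```

>>> apply_moves([
  [0, 0, 0, 0],
  [0, 0, 0, 0],
  [0, 0, 0, 0],
  [0, 0, -0.5, 0],
  [0, 0, -1, 0],
])

```text
clock: 39.12
eef_pos: [0.4715, -0.2408, 0.0585]
tool_rot: [0.566, 0.824, -0.0, -0.003]
ft_force: [0.5, 0.6, -1.4]
grip_width: 0.0504
grasp_force: 63.1
```

>>> apply_moves([
  [0, 0, -1, 0.088],
  [0, 0, -1, 0.088],
  [0, 0, -1, 0.088],
  [0, 0, -1, 0.088],
  [0, 0, -1, 0],
])

```text
clock: 39.53
eef_pos: [0.4732, -0.2417, 0.1613]
tool_rot: [0.709, 0.705, -0.0, -0.0]
ft_force: [-0.3, -0.6, -1.8]
grip_width: 0.0507
grasp_force: 63.1
```

>>> apply_moves([
  [0, 0, -0.23, 0],
  [0, 0, 0, 0],
  [0, 0, 0, 0],
  [0, 0, 0, 0],
  [0, 0, 0, 0],
])

```text
clock: 39.95
eef_pos: [0.4728, -0.2415, 0.1631]
tool_rot: [0.708, 0.707, -0.001, -0.002]
ft_force: [-0.9, -1.0, -1.2]
grip_width: 0.0502
grasp_force: 63.2
```

```bash
python3 - <<'E'
from h import *
heft(12)
E
```

```text
F [-0.067 -0.098 -1.782] sd [0.42 0.39 0.48] tau [-0.0000e+00 -4.2237e+01  2.4338e+01  1.0000e-02 -2.0000e-03 -0.0000e+00] p [ 0.4738 -0.242   0.1648] g 0.0508 63.2 t 40.55
```

About 180 g, so this one is hollow and goes to the third spot in the tray.

>>> apply_moves([
  [1, -0.063, 0, 0],
  [1, -0.063, 0, 0],
  [1, -0.063, 0, 0],
  [1, -0.063, 0, 0],
  [1, -0.063, 0, 0],
])

```text
clock: 40.97
eef_pos: [0.4676, -0.1412, 0.1648]
tool_rot: [0.708, 0.706, 0.0, 0.0]
ft_force: [-0.7, 0.2, -2.3]
grip_width: 0.0502
grasp_force: 63.1
```

>>> apply_moves([
  [1, -0.063, 0, 0],
  [1, -0.063, 0, 0],
  [1, -0.063, 0, 0],
  [1, -0.063, 0, 0],
  [1, -0.063, 0, 0],
])

```text
clock: 41.38
eef_pos: [0.4615, -0.041, 0.1649]
tool_rot: [0.708, 0.706, 0.0, 0.0]
ft_force: [0.2, -0.7, -2.6]
grip_width: 0.0502
grasp_force: 63.1
```

>>> apply_moves([
  [1, -0.063, 0, 0],
  [1, -0.063, 0, 0],
  [1, -0.063, 0, 0],
  [1, -0.063, 0, 0],
  [1, -0.063, 0, 0],
])

```text
clock: 41.8
eef_pos: [0.4553, 0.059, 0.165]
tool_rot: [0.708, 0.707, 0.0, 0.0]
ft_force: [-0.5, -0.6, -1.7]
grip_width: 0.0502
grasp_force: 63.1
```

>>> apply_moves([
  [1, -0.063, 0, 0],
  [1, -0.063, 0, 0],
  [1, -0.063, 0, 0],
  [1, -0.063, 0, 0],
  [1, -0.063, 0, 0],
])

```text
clock: 42.22
eef_pos: [0.4492, 0.159, 0.1649]
tool_rot: [0.708, 0.707, 0.0, 0.0]
ft_force: [0.5, 0.5, -1.8]
grip_width: 0.0504
grasp_force: 63.1
```

>>> apply_moves([
  [1, -0.063, 0, 0],
  [1, -0.063, 0, 0],
  [1, -0.063, 0, 0],
  [1, -0.063, 0, 0],
  [1, -0.063, 0, 0],
])

```text
clock: 42.63
eef_pos: [0.443, 0.2591, 0.1648]
tool_rot: [0.708, 0.707, 0.0, 0.0]
ft_force: [1.0, 0.3, -2.0]
grip_width: 0.0502
grasp_force: 63.1
```

>>> apply_moves([
  [1, -0.063, 0, 0],
  [1, -0.063, 0, 0],
  [1, -0.063, 0, 0],
  [1, -0.063, 0, 0],
  [1, -0.063, 0, 0],
])

```text
clock: 43.05
eef_pos: [0.4368, 0.3591, 0.1647]
tool_rot: [0.708, 0.707, 0.0, 0.0]
ft_force: [0.8, -0.7, -1.9]
grip_width: 0.0504
grasp_force: 63.1
```

>>> apply_moves([
  [1, 0, 0, 0],
  [0.8, 0, 0, 0],
  [0, 0, 0, 0],
  [0, 0, 0, 0],
  [0, 0, 0, 0],
])

```text
clock: 43.47
eef_pos: [0.4368, 0.3934, 0.1644]
tool_rot: [0.708, 0.706, -0.001, 0.0]
ft_force: [0.3, -0.2, -2.0]
grip_width: 0.0502
grasp_force: 63.1
```

```bash
python3 - <<'E'
from h import *
import pickle
print(to(.436,.394,.039))
c=snap('wrist','w10');pickle.dump(c,open('w10.pkl','wb'))
E
```

```text
(array([ 0.031, -0.04 ,  6.272]), 0, 'th', np.float64(89.9))
```

View pics/w10.png

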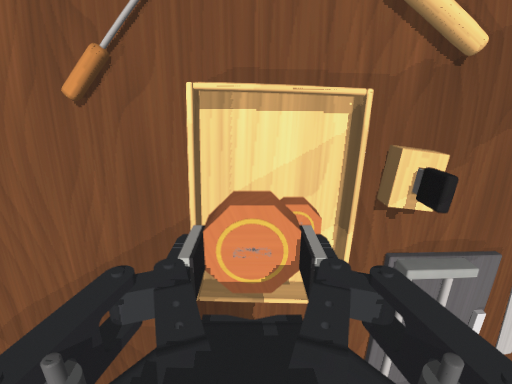

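The tray's far rim shows at row 85 and B is partly hidden at (303,212), so the third spot is free. Placing there.

>>> apply_moves([
  [0, 0, 1, 0],
  [0, 0, 1, 0],
  [0, 0, 1, 0],
  [0, 0, 1, 0],
  [0, 0, 1, 0],
])

```text
clock: 43.93
eef_pos: [0.4373, 0.3929, 0.0642]
tool_rot: [0.708, 0.706, 0.0, 0.0]
ft_force: [-0.9, -0.5, -2.1]
grip_width: 0.0504
grasp_force: 63.2
```

>>> apply_moves([
  [0, 0, 0.7, 0],
  [0, 0, 0.4, 0],
  [0, 0, 0.2, 0],
  [0, 0, 0, 0],
  [0, 0, 0, 0],
])

```text
clock: 44.35
eef_pos: [0.4377, 0.3942, 0.0396]
tool_rot: [0.708, 0.706, 0.001, 0.0]
ft_force: [0.1, -0.7, -0.8]
grip_width: 0.0503
grasp_force: 63.1
```

>>> apply_moves([
  [0, 0, 0, 0],
  [0, 0, 0, 0],
  [0, 0, 0, 0],
  [0, 0, 0, 0],
  [0, 0, 0, 0],
], claw=0.28)

```text
clock: 44.77
eef_pos: [0.4373, 0.3943, 0.0392]
tool_rot: [0.708, 0.707, 0.0, 0.0]
ft_force: [0.3, 0.8, -0.2]
grip_width: 0.0616
grasp_force: 0.0
```

>>> apply_moves([
  [0, 0, -0.5, 0],
  [0, 0, -1, 0],
  [0, 0, -1, 0],
  [0, 0, -1, 0],
  [0, 0, -1, 0],
])

```text
clock: 45.18
eef_pos: [0.437, 0.3941, 0.1304]
tool_rot: [0.708, 0.707, 0.0, 0.0]
ft_force: [0.1, 0.2, 0.1]
grip_width: 0.0613
grasp_force: 0.0
```

>>> apply_moves([
  [0, 0, -1, 0],
  [-1, 0.3, -1, 0],
  [-1, 0.3, 0, 0],
  [-1, 0.3, 0, 0],
  [-1, 0.3, 0, 0],
])

```text
clock: 45.6
eef_pos: [0.4614, 0.3136, 0.1703]
tool_rot: [0.707, 0.707, 0.001, 0.0]
ft_force: [-0.1, -0.5, -0.2]
grip_width: 0.0613
grasp_force: 0.0
```

```bash
python3 - <<'E'
from h import *
import pickle
print(tool())
c=snap('wrist','w11');pickle.dump(c,open('w11.pkl','wb'))
t=snap('top','t11')
a=cv2.resize(c['image'],(533,400)); b=cv2.resize(t['image'][150:250,45:165],(267,222)); 
b=np.vstack([b,cv2.resize(t['image'][100:190,130:340],(267,114)),np.zeros((64,267,3),np.uint8)])
cv2.imwrite('pics/v11.png',np.hstack([a,b]))
E
```

```text
(array([0.461366  , 0.31360236, 0.17032428]), np.float64(89.94536918219977))
```

View pics/v11.png

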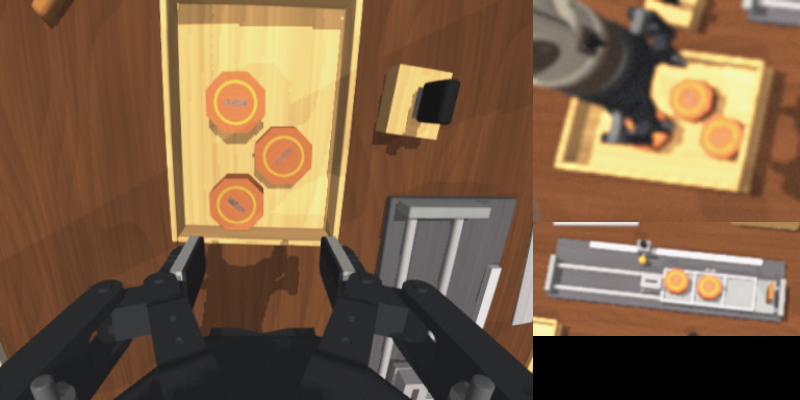

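The picture shows three castings side by side in the tray and two in the carrier's pockets, with all bench castings gone. Next I'll work out the station travel.

```bash
python3 - <<'E'
from h import *
import pickle
np.set_printoptions(precision=4,suppress=True)
c=pickle.load(open('w7.pkl','rb'));T=pickle.load(open('c0.pkl','rb'))['top']
u=lambda p:np.array(p)/1.5
hsv=cv2.cvtColor(c['image'],cv2.COLOR_BGR2HSV);m=cv2.inRange(hsv,(15,140,120),(35,255,255));m[:, :290]=0;m[:,340:]=0;m[110:]=0
ys,xs=np.nonzero(m);print(len(xs),xs.mean(),ys.mean())
r=onz(c,(xs.mean(),ys.mean()),.025);s=onz(c,u((385,180)),.051)
l=[onz(c,u(p),.037) for p in((324,218),(446,219))]
print('wrist roller',r,'slot',s,'lips',l)
print('p2 from lip',l[0][1]-.104,'travel slot',r[1]-(s[1]-.128),'lip',r[1]-(np.mean([a[1] for a in l])-.104))
t=lambda p:np.array(p)/2.7586+[50,85]
print('top roller',onz(T,t((459,123)),.025),'pins',onz(T,t((606,148)),.025))
# blade, two views w4,w10
a=pickle.load(open('w4.pkl','rb'));b=pickle.load(open('w11.pkl','rb'))
for n,i in(('a',a),('b',b)):
    g=cv2.cvtColor(i['image'],cv2.COLOR_BGR2HSV)
    print(n,i['image'].shape)
print(to(.643,-.197,.17))
E
```

```text
270 318.1185185185185 85.02222222222223
wrist roller [0.6986 0.0934 0.025 ] slot [0.6424 0.0634 0.051 ] lips [array([0.6056, 0.0403, 0.037 ]), array([0.6798, 0.0395, 0.037 ])]
p2 from lip -0.06372747611926216 travel slot 0.15800758878111743 lip 0.1574932777669809
top roller [0.6991 0.0904 0.025 ] pins [ 0.6869 -0.0667  0.025 ]
a (384, 512, 3)
b (384, 512, 3)
(array([-25.381,   9.202,  -0.011]), 0, 'th', np.float64(89.7))
```

>>> apply_moves([
  [-1, 0.368, 0, 0],
  [-1, 0.368, 0, 0],
  [-1, 0.368, 0, 0],
  [-1, 0.368, 0, 0],
  [-1, 0.368, 0, 0],
])

```text
clock: 46.12
eef_pos: [0.4978, 0.2139, 0.1693]
tool_rot: [0.707, 0.707, 0.0, -0.0]
ft_force: [-0.2, 0.9, -0.6]
grip_width: 0.0612
grasp_force: 0.0
```

>>> apply_moves([
  [-1, 0.368, 0, 0],
  [-1, 0.368, 0, 0],
  [-1, 0.368, 0, 0],
  [-1, 0.368, 0, 0],
  [-1, 0.368, 0, 0],
])

```text
clock: 46.53
eef_pos: [0.5346, 0.1137, 0.1694]
tool_rot: [0.707, 0.707, 0.0, 0.0]
ft_force: [-0.1, -0.1, -0.7]
grip_width: 0.0616
grasp_force: 0.0
```

>>> apply_moves([
  [-1, 0.368, 0, 0],
  [-1, 0.368, 0, 0],
  [-1, 0.368, 0, 0],
  [-1, 0.368, 0, 0],
  [-1, 0.368, 0, 0],
])

```text
clock: 46.95
eef_pos: [0.5714, 0.0136, 0.1693]
tool_rot: [0.707, 0.707, 0.0, 0.0]
ft_force: [0.7, 0.2, 0.1]
grip_width: 0.0611
grasp_force: 0.0
```

>>> apply_moves([
  [-1, 0.368, 0, 0],
  [-1, 0.368, 0, 0],
  [-1, 0.368, 0, 0],
  [-1, 0.368, 0, 0],
  [-1, 0.368, 0, 0],
])

```text
clock: 47.37
eef_pos: [0.6081, -0.0864, 0.1692]
tool_rot: [0.707, 0.707, 0.0, 0.0]
ft_force: [0.9, 0.0, -0.2]
grip_width: 0.0616
grasp_force: 0.0
```

>>> apply_moves([
  [-1, 0.368, 0, 0],
  [-1, 0.368, 0, 0],
  [-1, 0.368, 0, 0],
  [-1, 0.368, 0, 0],
  [-1, 0.368, 0, 0],
])

```text
clock: 47.78
eef_pos: [0.6448, -0.1865, 0.1692]
tool_rot: [0.707, 0.707, 0.0, 0.0]
ft_force: [0.2, -0.2, 0.1]
grip_width: 0.0615
grasp_force: 0.0
```

>>> apply_moves([
  [-0.4, 0, 0, 0],
  [0, 0, 0, 0],
  [0, 0, 0, 0],
  [0, 0, 0, 0],
  [0, 0, 0, 0],
])

```text
clock: 48.2
eef_pos: [0.6439, -0.1928, 0.169]
tool_rot: [0.707, 0.707, 0.0, -0.0]
ft_force: [0.1, 0.6, -0.6]
grip_width: 0.0611
grasp_force: 0.0
```

```bash
python3 - <<'E'
from h import *
import pickle
p,th=tool();print(p,th)
c=snap('wrist','w12');pickle.dump(c,open('w12.pkl','wb'))
im=cv2.resize(c['image'],None,fx=1.5,fy=1.5)
for x in(.625,.661):
  for y in (-.194,-.204): cv2.circle(im,tuple(int(v*1.5) for v in proj(c,[x,y,.074])),3,(255,0,255),1)
cv2.imwrite('pics/w12b.png',im)
E
```

```text
[ 0.64393403 -0.19281024  0.16897196] 89.99317740507735
```

View pics/w12b.png

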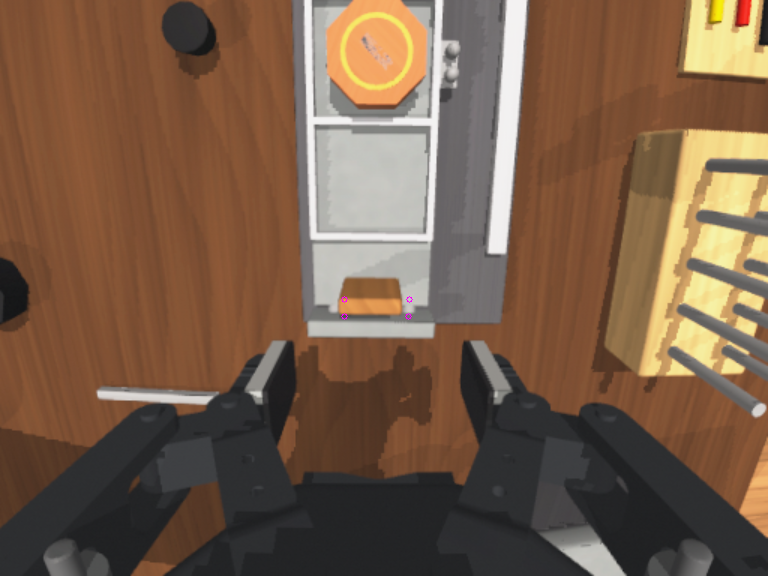

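The handle top shows at (370,305), about 4 mm toward −x from where I had it. So the handle centre is at about (0.639, −0.1975).

>>> apply_moves([
  [-0.16, -0.24, 0.5, 0],
  [0, 0, 1, 0],
  [0, 0, 1, 0],
  [0, 0, 1, 0],
  [0, 0, 0.8, 0],
])

```text
clock: 48.67
eef_pos: [0.6387, -0.1963, 0.0815]
tool_rot: [0.707, 0.707, -0.0, -0.001]
ft_force: [-0.2, -0.5, 0.5]
grip_width: 0.0612
grasp_force: 0.0
```

>>> apply_moves([
  [0, 0, 0.4, 0],
  [0, 0, 0.25, 0],
  [0, 0, 0, 0],
  [0, 0, 0, 0],
  [0, 0, 0, 0],
])

```text
clock: 49.08
eef_pos: [0.6402, -0.1976, 0.0712]
tool_rot: [0.708, 0.707, 0.001, 0.001]
ft_force: [0.9, 0.1, 0.8]
grip_width: 0.0617
grasp_force: 0.0
```

>>> apply_moves([
  [0, 0, 0, 0],
  [0, 0, 0, 0],
  [0, 0, 0, 0],
  [0, 0, 0, 0],
  [0, 0, 0, 0],
], claw=1)

```text
clock: 49.5
eef_pos: [0.6395, -0.1978, 0.0711]
tool_rot: [0.708, 0.706, 0.0, 0.001]
ft_force: [-1.7, 0.3, 5.7]
grip_width: 0.0346
grasp_force: 60.9
```

>>> apply_moves([
  [0, 0, 0, 0],
  [0, 0, 0, 0],
  [0, 0, 0, 0],
  [0, 0, 0, 0],
  [0, 0, 0, 0],
])

```text
clock: 49.92
eef_pos: [0.6394, -0.1978, 0.0711]
tool_rot: [0.708, 0.706, 0.0, 0.001]
ft_force: [-2.0, -0.2, 5.3]
grip_width: 0.0346
grasp_force: 60.9
```

```bash
python3 - <<'E'
from h import *
heft(3)
E
```

```text
F [-2.369  0.091  5.814] sd [0.5  0.34 0.14] tau [ 3.3900e-01 -5.2067e+01  2.2720e+01 -9.6800e-01  1.6400e-01 -4.3000e-02] p [ 0.6395 -0.1978  0.0711] g 0.0349 60.9 t 50.0667
```

>>> apply_moves([
  [0.1, 0, 0, 0],
  [0.3, 0, 0, 0],
  [0.5, 0.01, 0, 0],
  [0.5, 0, 0, 0],
  [0.5, 0.01, 0, 0],
])

```text
clock: 50.48
eef_pos: [0.6399, -0.1604, 0.0711]
tool_rot: [0.708, 0.706, -0.0, 0.001]
ft_force: [-2.6, -2.9, 5.7]
grip_width: 0.0348
grasp_force: 60.9
```

>>> apply_moves([
  [0.5, 0, 0, 0],
  [0.5, 0.01, 0, 0],
  [0.5, 0, 0, 0],
  [0.5, 0.01, 0, 0],
  [0.5, 0, 0, 0],
])

```text
clock: 50.9
eef_pos: [0.6404, -0.1101, 0.0711]
tool_rot: [0.708, 0.706, -0.0, 0.001]
ft_force: [-1.7, -2.5, 6.5]
grip_width: 0.0347
grasp_force: 60.9
```

>>> apply_moves([
  [0.5, 0, 0, 0],
  [0.5, 0.01, 0, 0],
  [0.5, 0, 0, 0],
  [0.5, 0.01, 0, 0],
  [0.3, 0, 0, 0],
])

```text
clock: 51.32
eef_pos: [0.641, -0.063, 0.0711]
tool_rot: [0.708, 0.707, 0.0, 0.001]
ft_force: [-2.0, -3.0, 6.9]
grip_width: 0.0346
grasp_force: 60.9
```

>>> apply_moves([
  [0.3, 0, 0, 0],
  [0.2, 0, 0, 0],
  [0, 0, 0, 0],
  [0, 0, 0, 0],
  [0, 0, 0, 0],
])

```text
clock: 51.73
eef_pos: [0.6411, -0.0532, 0.0711]
tool_rot: [0.708, 0.707, 0.001, 0.001]
ft_force: [-2.2, -0.3, 6.5]
grip_width: 0.0348
grasp_force: 61.0
```

```bash
python3 - <<'E'
from h import *
heft(3)
E
```

```text
F [-2.331 -0.189  6.817] sd [0.65 0.65 0.48] tau [  0.412 -49.305  21.968  -0.931   0.174  -0.058] p [ 0.6411 -0.0533  0.0711] g 0.0343 61.0 t 51.8833
```

>>> apply_moves([
  [0.06, 0, 0, 0],
  [0.06, 0, 0, 0],
  [0.06, 0, 0, 0],
  [0.06, 0, 0, 0],
  [0.06, 0, 0, 0],
])

```text
clock: 52.3
eef_pos: [0.6411, -0.0496, 0.0711]
tool_rot: [0.708, 0.706, -0.001, 0.002]
ft_force: [-2.0, -5.4, 5.5]
grip_width: 0.0344
grasp_force: 60.9
```

>>> apply_moves([
  [0.02, 0, 0, 0],
  [0.02, 0, 0, 0],
  [0.02, 0, 0, 0],
  [0.02, 0, 0, 0],
  [0.02, 0, 0, 0],
])

```text
clock: 52.72
eef_pos: [0.6411, -0.0463, 0.0711]
tool_rot: [0.708, 0.706, 0.0, 0.001]
ft_force: [-1.4, -1.1, 6.3]
grip_width: 0.0348
grasp_force: 60.9
```

>>> apply_moves([
  [0.01, 0, 0, 0],
  [0.01, 0, 0, 0],
  [0.01, 0, 0, 0],
  [0.01, 0, 0, 0],
  [0.01, 0, 0, 0],
])

```text
clock: 53.13
eef_pos: [0.6412, -0.0441, 0.0711]
tool_rot: [0.708, 0.707, 0.001, 0.0]
ft_force: [-2.0, -0.1, 6.0]
grip_width: 0.0349
grasp_force: 60.9
```

>>> apply_moves([
  [0.01, 0, 0, 0],
  [0.01, 0, 0, 0],
  [0.01, 0, 0, 0],
  [0.01, 0, 0, 0],
  [0.01, 0, 0, 0],
])

```text
clock: 53.55
eef_pos: [0.6412, -0.0427, 0.0711]
tool_rot: [0.708, 0.707, 0.001, 0.0]
ft_force: [-1.9, 1.5, 6.8]
grip_width: 0.0351
grasp_force: 60.9
```

>>> apply_moves([
  [0.01, 0, 0, 0],
  [0.01, 0, 0, 0],
  [0.01, 0, 0, 0],
  [0.01, 0, 0, 0],
  [0.01, 0, 0, 0],
])

```text
clock: 53.97
eef_pos: [0.6412, -0.0417, 0.0711]
tool_rot: [0.708, 0.707, 0.001, 0.0]
ft_force: [-1.7, 0.6, 6.4]
grip_width: 0.0347
grasp_force: 60.9
```

>>> apply_moves([
  [0.01, 0, 0, 0],
  [0.01, 0, 0, 0],
  [0.01, 0, 0, 0],
  [0.01, 0, 0, 0],
  [0.01, 0, 0, 0],
])

```text
clock: 54.38
eef_pos: [0.6412, -0.041, 0.0711]
tool_rot: [0.708, 0.707, 0.001, 0.0]
ft_force: [-1.9, 0.1, 6.7]
grip_width: 0.0348
grasp_force: 60.9
```

The force peaked on entry and then pulled forward, and it is now about zero at 157 mm of travel, which matches the measured station. Releasing.

>>> apply_moves([
  [0, 0, 0, 0],
  [0, 0, 0, 0],
  [0, 0, 0, 0],
  [0, 0, 0, 0],
  [0, 0, 0, 0],
], claw=0.28)

```text
clock: 54.8
eef_pos: [0.6406, -0.0414, 0.0694]
tool_rot: [0.708, 0.707, -0.0, -0.0]
ft_force: [0.0, -0.0, -0.1]
grip_width: 0.0613
grasp_force: 0.0
```

>>> apply_moves([
  [0, 0, -0.5, 0],
  [0, 0, -1, 0],
  [0, 0, -1, 0],
  [0, 0, -1, 0],
  [0, 0, -1, 0],
])

```text
clock: 55.22
eef_pos: [0.6407, -0.0415, 0.1614]
tool_rot: [0.708, 0.707, 0.0, 0.0]
ft_force: [1.0, -0.6, -0.2]
grip_width: 0.0613
grasp_force: 0.0
```

>>> apply_moves([
  [1, 0, -0.5, 0],
  [1, 0, 0, 0],
  [1, 0, 0, 0],
  [1, 0, 0, 0],
  [1, 0, 0, 0],
])

```text
clock: 55.63
eef_pos: [0.641, 0.0593, 0.1708]
tool_rot: [0.708, 0.706, 0.0, 0.0]
ft_force: [0.4, 0.1, 0.4]
grip_width: 0.0617
grasp_force: 0.0
```

>>> apply_moves([
  [1, 0, 0, 0],
  [1, 0, 0, 0],
  [1, 0, 0, 0],
  [1, 0, 0, 0],
  [0.5, 0, 0, 0],
])

```text
clock: 56.05
eef_pos: [0.641, 0.1509, 0.1705]
tool_rot: [0.707, 0.707, 0.001, -0.0]
ft_force: [0.3, 0.4, 0.6]
grip_width: 0.0615
grasp_force: 0.0
```

>>> apply_moves([
  [0, 0, 0, 0],
  [0, 0, 0, 0],
  [0, 0, 0, 0],
  [0, 0, 0, 0],
  [0, 0, 0, 0],
])

```text
clock: 56.47
eef_pos: [0.6412, 0.1472, 0.1698]
tool_rot: [0.708, 0.706, -0.0, 0.0]
ft_force: [-0.0, 0.3, -0.6]
grip_width: 0.0614
grasp_force: 0.0
```

```bash
python3 - <<'E'
from h import *
import pickle
print(tool())
c=snap('wrist','w13');pickle.dump(c,open('w13.pkl','wb'))
im=c['image'];print(im.shape)
a=cv2.resize(im[0:300,150:512],None,fx=2.2,fy=1.99)[:598,:796]
a=cv2.resize(im[0:270,190:512],None,fx=2.2,fy=2.2)
cv2.imwrite('pics/w13c.png',a[:600,:800])
E
```

```text
(array([0.6411657 , 0.14723   , 0.16980585]), np.float64(89.80718989202695))
(384, 512, 3)
```

View pics/w13c.png

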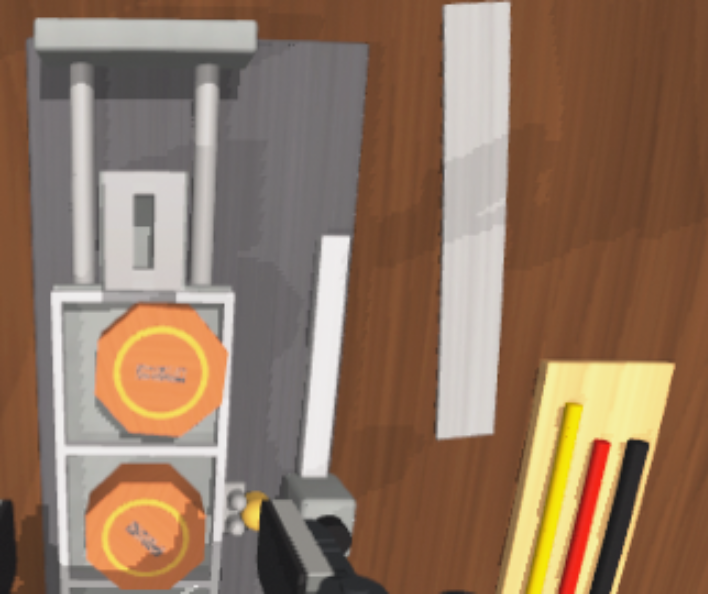

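The roller at (256,512) sits between the two pins at (236,496) and (234,525), so the carrier has clicked in. The slot shows at (144,232) in the crop. Next I'll fit a box model of the blade grip to the silhouettes in three wrist views.

```bash
cat > blade.py <<'E'
from h import *
import pickle
from scipy.optimize import minimize
def mask(c,x0,x1,y0,y1):
    h=cv2.cvtColor(c['image'],cv2.COLOR_BGR2HSV)
    m=(h[...,2]<48).astype(np.uint8);k=np.zeros_like(m);k[y0:y1,x0:x1]=1;m*=k
    n,l,s,_=cv2.connectedComponentsWithStats(m);i=1+np.argmax(s[1:,4]);return (l==i).astype(np.uint8),s[i]
def sil(c,p,shape,dz=(.036,.072)):
    x,y,a,zt=p;R=np.array([[np.cos(a),-np.sin(a)],[np.sin(a),np.cos(a)]])
    P=[np.r_[R@[sx*.006,sy*.017]+[x,y],z] for sx in(-1,1) for sy in(-1,1) for z in(zt-.036,zt)]
    q=np.array([proj(c,X) for X in P])
    m=np.zeros(shape,np.uint8);cv2.fillConvexPoly(m,cv2.convexHull((q*16).astype(np.int32).reshape(-1,1,2)),1,cv2.LINE_8,4);return m
def fit(views,p0,free=True):
    def cost(v):
        p=(v[0]/1000,v[1]/1000,np.radians(v[2]),v[3]/1000)
        t=0
        for c,m in views:
            s=sil(c,p,m.shape);t+=1-(s&m).sum()/max((s|m).sum(),1)
        return t/len(views)
    best=None
    for a in(-30,-10,10,30,60,90):
        v=np.array([p0[0],p0[1],a,72.]);r=minimize(cost,v,method='Nelder-Mead',options=dict(initial_simplex=v+np.vstack([np.zeros(4),np.diag([8,8,12,4])]),maxiter=400))
        if best is None or r.fun<best.fun: best=r
    return best.x.round(2),round(best.fun,3)
E
python3 - <<'E'
from blade import *
V=[]
for n,roi in(('w4',(390,512,20,120)),('w10',(370,490,130,230)),('w11',(370,470,60,140))):
    c=pickle.load(open(n+'.pkl','rb'));m,s=mask(c,*roi);print(n,s);V.append((c,m))
print(fit(V,(600,388)))
for v in V: print(fit([v],(600,388)))
c=pickle.load(open('w13.pkl','rb'))
for uv in((144,232),(144,195),(144,269)): print('slot',onz(c,(190+uv[0]/2.2,uv[1]/2.2),.051))
r=onz(c,(190+256/2.2,512/2.2),.025);print('roller',r, 'lip',[onz(c,(190+a/2.2,292/2.2),.037) for a in(54,232)])
print(tool())
E
```

```text
w4 [ 438   45   47   46 1581]
w10 [ 416  168   42   45 1278]
w11 [ 401   77   41   42 1319]
(array([609.14, 395.5 ,  -4.85,  62.05]), np.float64(0.155))
(array([623.25, 399.62,  -8.82,  45.13]), np.float64(0.037))
(array([625.62, 386.26, 173.81,  41.04]), np.float64(0.027))
(array([622.74, 396.19,  -7.49,  39.62]), np.float64(0.037))
slot [0.64419068 0.22123535 0.051     ]
slot [0.64421296 0.2347679  0.051     ]
slot [0.6441695  0.20734099 0.051     ]
roller [0.69865642 0.09093495 0.025     ] lip [array([0.60702136, 0.19744338, 0.037     ]), array([0.6808728 , 0.19710212, 0.037     ])]
(array([0.64116175, 0.14736864, 0.1697823 ]), np.float64(89.817865744971))
```

>>> apply_moves([
  [1, -0.18, 0, 0],
  [1, -0.18, 0, 0],
  [1, -0.18, 0, 0],
  [1, -0.18, 0, 0],
  [1, -0.18, 0, 0],
])

```text
clock: 56.93
eef_pos: [0.6232, 0.2486, 0.1698]
tool_rot: [0.708, 0.706, -0.0, 0.0]
ft_force: [1.1, 0.6, 1.0]
grip_width: 0.0616
grasp_force: 0.0
```

>>> apply_moves([
  [1, -0.18, 0, 0],
  [1, -0.18, 0, 0],
  [1, -0.18, 0, 0],
  [0.5, -0.18, 0, 0],
  [0, 0, 0, 0],
], claw=0)

```text
clock: 57.35
eef_pos: [0.6081, 0.3204, 0.1695]
tool_rot: [0.707, 0.707, -0.0, -0.0]
ft_force: [0.5, -0.2, 0.2]
grip_width: 0.0855
grasp_force: 0.0
```

>>> apply_moves([
  [0, 0, 0, 0],
  [0, 0, 0, 0],
  [0, 0, 0, 0],
  [0, 0, 0, 0],
  [0, 0, 0, 0],
])

```text
clock: 57.77
eef_pos: [0.6093, 0.3175, 0.1698]
tool_rot: [0.708, 0.706, 0.0, 0.0]
ft_force: [-0.6, 0.8, 0.3]
grip_width: 0.0854
grasp_force: 0.0
```

```bash
python3 - <<'E'
from blade import *
print(tool())
c=snap('wrist','w14');pickle.dump(c,open('w14.pkl','wb'))
u=proj(c,[.605,.392,.06]).astype(int);print(u)
m,s=mask(c,max(u[0]-70,0),u[0]+70,max(u[1]-70,0),u[1]+60);print(s)
print(fit([(c,m)],(605,392)))
E
```

```text
(array([0.60934027, 0.31751226, 0.16984529]), np.float64(89.81941159226534))
[246 104]
[236  77  17  45 554]
(array([602.63, 396.81,  -7.64,  42.22]), np.float64(0.167))
```

```bash
python3 - <<'E'
from blade import *
c=pickle.load(open('w14.pkl','rb'))
a=cv2.resize(c['image'][50:150,185:315],None,fx=6,fy=6,interpolation=cv2.INTER_CUBIC)
cv2.imwrite('pics/w14c.png',a)
E
```

```text
(no output)
```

View pics/w14c.png

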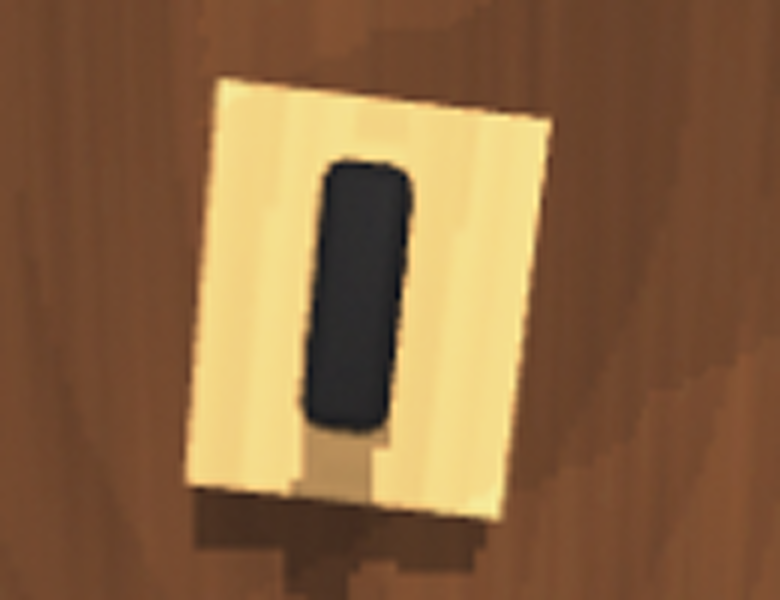

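The enlarged crop shows the black grip upright in its holder, centred at (357,295) with its long axis tilted about 5° from the rail. I'll get position and height from this view and the earlier ones.

```bash
python3 - <<'E'
from blade import *
np.set_printoptions(precision=4,suppress=True)
c=pickle.load(open('w14.pkl','rb'))
f=lambda p,z:onz(c,np.array(p)/6+[185-.42,50-.42],z)
for z in(.06,.072,.08):
    e=[f(p,z) for p in((369,160),(346,430),(315,295),(401,295))]
    print(z,'ctr',f((357,295),z),'len',np.linalg.norm(e[0]-e[1]),'wid',np.linalg.norm(e[2]-e[3]),'yaw',np.degrees(np.arctan2(*(e[0]-e[1])[:2])))
h=[f(p,.026) for p in((218,80),(550,118),(500,518),(188,485))];print('holder',np.array(h),np.mean(h,0))
for n,roi in(('w4',(390,512,20,120)),('w10',(370,490,130,230)),('w11',(370,470,60,140))):
    d=pickle.load(open(n+'.pkl','rb'));m,s=mask(d,*roi)
    def cost(v): 
        q=sil(d,(v[0]/1e3,v[1]/1e3,np.radians(-5.2),zz),m.shape);return 1-(q&m).sum()/(q|m).sum()
    for zz in(.05,.06,.072):
        r=minimize(cost,[607,392],method='Nelder-Mead',options=dict(initial_simplex=[[600,388],[620,388],[605,402]]));print(n,zz,r.x.round(1),round(r.fun,3))
E
```

```text
0.06 ctr [0.6031 0.3968 0.06  ] len 0.0351252535765215 wid 0.011531213127543469 yaw 5.685611220328115
0.072 ctr [0.6034 0.3965 0.072 ] len 0.03329759102077014 wid 0.010931212720153212 yaw 5.6856112203281235
0.08 ctr [0.6036 0.3963 0.08  ] len 0.03207914931693586 wid 0.010531212448559781 yaw 5.68561122032807
holder [[0.5818 0.429  0.026 ]
 [0.6315 0.4233 0.026 ]
 [0.6246 0.3634 0.026 ]
 [0.5751 0.3689 0.026 ]] [0.6032 0.3962 0.026 ]
w4 0.05 [619.3 398.9] 0.057
w4 0.06 [612.3 397.2] 0.112
w4 0.072 [602.1 395. ] 0.188
w10 0.05 [619.1 389.3] 0.06
w10 0.06 [610.6 392.2] 0.125
w10 0.072 [601.3 395.2] 0.206
w11 0.05 [616.2 396.1] 0.071
w11 0.06 [609.5 395.6] 0.135
w11 0.072 [602.  394.5] 0.213
```

>>> apply_moves([
  [1, -0.08, 0, 0],
  [1, -0.08, 0, 0],
  [1, -0.08, 0, 0],
  [0.93, -0.06, 0, 0],
  [0, 0, 0, 0.089],
], claw=0.5)

```text
clock: 58.23
eef_pos: [0.6022, 0.4007, 0.1693]
tool_rot: [0.739, 0.674, 0.001, -0.001]
ft_force: [-0.6, -0.6, 0.2]
grip_width: 0.0424
grasp_force: 0.0
```

>>> apply_moves([
  [0, 0, 0, 0],
  [0, 0, 0, 0],
  [0, 0, 0, 0],
  [0, 0, 0, 0],
  [0, 0, 0, 0],
])

```text
clock: 58.65
eef_pos: [0.6034, 0.3964, 0.1699]
tool_rot: [0.74, 0.673, 0.0, 0.0]
ft_force: [0.2, -0.3, -0.1]
grip_width: 0.0427
grasp_force: 0.0
```

```bash
python3 - <<'E'
from blade import *
print(to(.603,.396,.062),bot.get_obs()['joint_pos'])
c=snap('wrist','w15');pickle.dump(c,open('w15.pkl','wb'))
m,s=mask(c,200,300,120,240);print(s)
print(proj(c,[.603,.396,.072]),[proj(c,[.603-.017*np.sin(np.radians(-5.5))*k,.396+.017*k,.072]).round(1) for k in(-1,1)])
ys,xs=np.nonzero(m);print(xs.mean(),ys.mean())
E
```

```text
(array([-0.022, -0.016,  5.397]), 0, 'th', np.float64(84.5)) [ 5.81278605e-01  7.43118779e-01  5.91738404e-01  1.41930659e+00
 -2.45307531e-05  2.24725867e+00]
[246 170  13  45 544]
[252.02795039 197.46885334] [array([252. , 216.3]), array([252. , 177.8])]
252.14889705882354 192.18566176470588
```

>>> apply_moves([
  [0, 0, 1, 0],
  [0, 0, 1, 0],
  [0, 0, 1, 0],
  [0, 0, 1, 0],
  [0, 0, 0.8, 0],
])

```text
clock: 59.12
eef_pos: [0.6027, 0.3964, 0.0721]
tool_rot: [0.74, 0.673, -0.001, -0.0]
ft_force: [-0.5, -0.3, -0.1]
grip_width: 0.0423
grasp_force: 0.0
```

>>> apply_moves([
  [0, 0, 0.4, 0],
  [0, 0, 0.2, 0],
  [0, 0, 0, 0],
  [0, 0, 0, 0],
  [0, 0, 0, 0],
])

```text
clock: 59.53
eef_pos: [0.604, 0.3977, 0.0634]
tool_rot: [0.74, 0.673, 0.001, 0.0]
ft_force: [-0.5, -0.2, 0.3]
grip_width: 0.0428
grasp_force: 0.0
```

>>> apply_moves([
  [0, 0, 0, 0],
  [0, 0, 0, 0],
  [0, 0, 0, 0],
  [0, 0, 0, 0],
  [0, 0, 0, 0],
], claw=1)

```text
clock: 59.95
eef_pos: [0.6035, 0.3975, 0.0628]
tool_rot: [0.74, 0.673, 0.001, 0.0]
ft_force: [-0.0, -0.7, 4.4]
grip_width: 0.0113
grasp_force: 58.6
```

>>> apply_moves([
  [0, 0, 0, 0],
  [0, 0, 0, 0],
  [0, 0, 0, 0],
  [0, 0, 0, 0],
  [0, 0, 0, 0],
])

```text
clock: 60.37
eef_pos: [0.6035, 0.3975, 0.0628]
tool_rot: [0.74, 0.673, 0.001, 0.0]
ft_force: [0.1, -1.2, 4.9]
grip_width: 0.0114
grasp_force: 58.9
```

>>> apply_moves([
  [0, 0, -0.5, 0],
  [0, 0, -1, 0],
  [0, 0, -1, 0],
  [0, 0, -1, 0],
  [0, 0, -1, 0],
])

```text
clock: 60.78
eef_pos: [0.6026, 0.3969, 0.152]
tool_rot: [0.74, 0.673, -0.001, -0.0]
ft_force: [0.7, 0.7, -0.1]
grip_width: 0.0111
grasp_force: 59.1
```

>>> apply_moves([
  [0, 0, -0.5, -0.083],
  [-1, 0.2, 0, 0],
  [-1, 0.2, 0, 0],
  [-1, 0.2, 0, 0],
  [-1, 0.2, 0, 0],
])

```text
clock: 61.2
eef_pos: [0.618, 0.3163, 0.1614]
tool_rot: [0.71, 0.705, -0.001, -0.0]
ft_force: [-0.2, 0.8, -0.4]
grip_width: 0.0115
grasp_force: 59.2
```

>>> apply_moves([
  [-1, 0.2, 0, 0],
  [-1, 0.2, 0, 0],
  [-1, 0.2, 0, 0],
  [-1, 0.2, 0, 0],
  [-0.76, 0.3, 0, 0],
])

```text
clock: 61.62
eef_pos: [0.6392, 0.2199, 0.1615]
tool_rot: [0.71, 0.704, -0.001, -0.0]
ft_force: [-0.3, 0.4, -0.0]
grip_width: 0.011
grasp_force: 59.1
```

>>> apply_moves([
  [0, 0, 0, 0],
  [0, 0, 0, 0],
  [0, 0, 0, 0],
  [0, 0, 0, 0],
  [0, 0, 0, 0],
])

```text
clock: 62.03
eef_pos: [0.6393, 0.2229, 0.1616]
tool_rot: [0.709, 0.705, -0.0, -0.0]
ft_force: [-0.1, 0.1, 0.1]
grip_width: 0.011
grasp_force: 59.1
```

```bash
python3 - <<'E'
from blade import *
np.set_printoptions(precision=4,suppress=True)
heft(2);print(to(.644,.222,.1))
c=snap('wrist','w16');pickle.dump(c,open('w16.pkl','wb'))
# blade grip in hand vs model
p,th=tool()
m,s=mask(c,215,295,60,250);print(s)
print('slot px',proj(c,[.644,.221,.051]),'tip px',proj(c,[p[0],p[1]-.001,p[2]-.057]),'grip top px',proj(c,[p[0],p[1]-.001,p[2]+.009]))
g=cv2.cvtColor(c['image'],cv2.COLOR_BGR2GRAY);u=proj(c,[.644,.221,.051]).astype(int)
print(u); print(g[u[1]-24:u[1]+28:3,u[0]-22:u[0]+24:2])
E
```

```text
F [-0.233  0.009 -0.571] sd [0.08 0.12 0.1 ] tau [ -0.124 -55.664  25.391   0.004  -0.005   0.001] p [0.6394 0.2227 0.1616] g 0.0114 59.1 t 62.1333
(array([-0.034,  0.232,  3.081]), 0, 'th', np.float64(89.6))
[237 214  31  36 908]
slot px [257.5296 194.2316] tip px [252.5344 217.3293] grip top px [252.9865 271.8946]
[257 194]
[[129  82 146 198 202 202 202 202 202 198 196 196 196 196 193 193 193 192
  192 192 177 108 143]
 [130  81 141 207 212 212 212 212 212 211 211 211 211 211 211 212 211 211
  212 211 183  84 146]
 [130  82 136 208 211 212 211 212 212 213 213 214 213 213 212 211 212 212
  212 212 182  78 148]
 [132  82 135 207 212 212 212 212 212 153 125 140 141 128 208 212 212 212
  212 211 180  79 151]
 [140  76 136 205 212 212 212 211 211 145 110 110 110  94 206 212 212 212
  211 212 173  80 155]
 [141  71 134 203 212 212 212 211 212 184 175 176 155  93 212 212 212 212
  212 212 167  82 157]
 [143  70 136 203 212 212 212 212 212 185 175 176 131  95 212 211 212 212
  212 211 164  80 160]
 [146 107 136 202 211 211 211 211 211 184 175 175 131  88 211 211 211 211
  211 211 152  79 1
[... 274 characters left out ...]
211 211 137 104 170]
 [148 102 128 201 210 210 210 192 192 144 129 128 128 115 210 210 210 210
  209 210 136 115 171]
 [115 117 124 200 210 210 210 133 128 128 128 129 130 118 210 210 210 210
  210 210 136 117 123]
 [180 180 133 200 210 210 209 128 127 127 127 196 196 195 209 210 209 210
  210 210 173 171 169]
 [156 156 125 199 179 179 170 116 116 117 116 191 211 211 210 210 210 210
  210 200 154 154 154]
 [240 240 203 206  53  30  32  33  31  31  32  33  31 130 210 210 210 210
  210 215 229 230 230]
 [168 169 169  97  28  31  31  30  31  32  31  31  31  29  98 109 109 109
  107 108 109 109 116]
 [194 194 195  78  28  31  31  32  30  32  32  31  30  30  99 107 107 109
  109 108 105 106 106]]
```

```bash
python3 - <<'E'
from blade import *
np.set_printoptions(linewidth=200,precision=2,suppress=True)
c=pickle.load(open('w16.pkl','rb'))
g=cv2.cvtColor(c['image'],cv2.COLOR_BGR2GRAY)
print(g[198:216,246:266])
print(g[172:182,256],g[203:212,260])
p=[.6394,.2227,.1616]
for oy in(-.002,-.001,0.,.001):
  print(oy,'tip far edge',proj(c,[p[0],p[1]+oy+.009,p[2]-.057]),'body far low edge',proj(c,[p[0],p[1]+oy+.012,p[2]-.053]),'grip low far',proj(c,[p[0],p[1]+oy+.017,p[2]-.027]))
for y in(.221,.222,.223): print('slot',y,[proj(c,[.644,y+k*.014,.051]).round(1) for k in(-1,1)],[proj(c,[.644+k*.004,y,.051]).round(1) for k in(-1,1)])
E
```

```text
[[211 211 211 211 211 211 205 182 174 173 173 173 173 129 109 101 193 211 211 211]
 [211 211 211 211 211 211 205 181 174 173 174 173 173 130 110 113 194 211 211 211]
 [211 210 210 210 211 211 200 172 163 163 163 163 163 122 106 111 193 211 210 211]
 [210 210 210 210 210 210 195 155 140 140 140 140 140 110  97 115 193 210 210 210]
 [210 210 210 210 210 210 195 147 128 128 129 129 129 117  98 119 194 210 210 210]
 [210 210 196 192 192 192 183 144 128 129 129 128 128 128 103 115 194 210 210 210]
 [210 210 174 154 151 151 151 135 128 128 129 128 129 129 103 111 193 210 210 210]
 [210 210 166 134 128 128 128 128 128 129 129 129 129 129 104 112 194 210 210 210]
 [210 210 166 133 128 128 128 128 128 128 129 129 130 130 117 118 193 210 210 210]
 [210 210 166 133 128 129 128 128 128 129 129 129 130 129 129 122 193 210 210 210]
 [210 210 161 130 127 128 128 128 128 128 148 153 154 153 153 150 198 210 209 209]
 [210 209 154 128 127 127 127 127 127 127 182 196 196 196 195 195 207 209 210 210]
 [210 210 154 128 127 127 128 127 127 127 197 213 213 213 213 212 211 210 210 210]
 [210 210 154 127 128
[... 481 characters left out ...]
 tip far edge [252.44 206.33] body far low edge [252.42 204.23] grip low far [252.49 211.6 ]
-0.001 tip far edge [252.43 204.97] body far low edge [252.41 202.83] grip low far [252.48 209.98]
0.0 tip far edge [252.42 203.6 ] body far low edge [252.4  201.43] grip low far [252.46 208.35]
0.001 tip far edge [252.41 202.23] body far low edge [252.39 200.02] grip low far [252.45 206.72]
slot 0.221 [array([257.6, 209. ]), array([257.5, 178.9])] [array([253. , 194.3]), array([262. , 194.2])]
slot 0.222 [array([257.6, 208. ]), array([257.5, 177.8])] [array([253. , 193.2]), array([262.1, 193.1])]
slot 0.223 [array([257.6, 206.9]), array([257.5, 176.7])] [array([253. , 192.1]), array([262.1, 192. ])]
```

The slot centre is at (0.6438, 0.2217) and the blade hangs 1.7 mm behind the TCP along y, so only a small correction is needed before lowering.

>>> apply_moves([
  [0.035, 0.23, 0, 0],
  [0, 0, 0.6, 0],
  [0, 0, 0.8, 0],
  [0, 0, 0.6, 0],
  [0, 0, 0.3, 0],
])

```text
clock: 62.6
eef_pos: [0.6436, 0.2222, 0.1137]
tool_rot: [0.71, 0.704, -0.001, -0.001]
ft_force: [0.2, 0.2, -1.0]
grip_width: 0.0113
grasp_force: 59.2
```

>>> apply_moves([
  [0, 0, 0, 0],
  [0, 0, 0, 0],
  [0, 0, 0, 0],
  [0, 0, 0, 0],
  [0, 0, 0, 0],
])

```text
clock: 63.02
eef_pos: [0.6449, 0.2226, 0.1169]
tool_rot: [0.71, 0.704, 0.001, 0.0]
ft_force: [-0.1, 0.2, 0.5]
grip_width: 0.0109
grasp_force: 59.2
```

```bash
python3 - <<'E'
from blade import *
np.set_printoptions(linewidth=200,precision=2,suppress=True)
heft(2);print(to(.644,.2234,.086))
c=snap('wrist','w17');pickle.dump(c,open('w17.pkl','wb'))
p,_=tool()
print('tip',proj(c,[p[0],p[1]+.0073,p[2]-.057]),'slot',[proj(c,[.6438+a,.2217+b,.051]).round(1) for a,b in((0,.014),(-.004,.01),(.004,.01))])
u=proj(c,[.6438,.2327,.051]).astype(int);g=cv2.cvtColor(c['image'],cv2.COLOR_BGR2GRAY);print(u);print(g[u[1]-10:u[1]+14,u[0]-12:u[0]+12])
E
```

```text
F [ 0.46 -0.04 -0.19] sd [0.04 0.34 0.1 ] tau [  0.   -56.45  24.77  -0.01  -0.    -0.  ] p [0.64 0.22 0.12] g 0.0112 59.2 t 63.1167
(array([ 0.05, -0.03,  1.52]), 0, 'th', np.float64(89.5))
tip [252.08 205.92] slot [array([251., 194.]), array([245.5, 199.3]), array([256.6, 199.2])]
[251 197]
[[216 216 216 216 216 216 216 216 216 216 216 216 216 216 216 216 216 216 216 216 216 216 216 216]
 [216 216 216 216 216 216 216 216 216 216 216 216 216 216 216 216 216 216 216 216 216 216 216 216]
 [216 216 216 216 216 216 216 217 218 217 217 217 217 217 217 217 217 217 216 216 216 216 216 216]
 [216 216 216 216 216 216 217 218 218 218 218 218 219 218 218 218 218 219 217 216 216 216 216 216]
 [216 216 216 216 216 216 217 218 219 218 218 218 218 218 218 218 218 218 217 216 216 216 216 216]
 [216 216 216 216 216 216 217 218 218 219 218 218 218 219 218 218 218 218 217 216 216 216 216 216]
 [215 216 216 216 216 216 217 219 219 219 220 219 219 219 219 219 220 219 217 216 216 216 216 216]
 [216 216 216 216 216 216 208 191 190 190 190 191 190 190 191 190 190 187 211 216 216 216 216 216]
 [216 216 216 
[... 870 characters left out ...]
9 200]
 [216 216 216 216 216 216 195 164 175 158 145 145 145 145 145 131 123 124 201 216 211 210 209 209]
 [216 216 216 216 216 216 195 164 175 154 135 132 132 132 132 133 128 125 201 216 216 216 216 211]
 [216 216 216 216 216 216 195 164 175 154 135 132 132 132 132 132 128 125 202 216 216 216 216 204]
 [216 216 216 216 216 216 195 164 175 154 135 132 132 132 132 132 130 126 201 216 216 216 211 202]
 [216 216 216 216 216 216 194 164 175 149 133 132 132 131 132 132 132 126 200 216 216 216 204 199]
 [216 216 216 216 216 216 194 164 174 145 131 131 131 131 131 131 131 126 201 216 216 216 204 199]
 [216 216 216 216 216 216 194 150 148 137 131 131 132 131 131 131 131 126 200 216 216 211 201 199]]
```

>>> apply_moves([
  [0.05, -0.04, 0.1, 0],
  [0, 0, 0.1, 0],
  [0, 0, 0.1, 0],
  [0, 0, 0.1, 0],
  [0, 0, 0.1, 0],
])

```text
clock: 63.58
eef_pos: [0.6434, 0.2233, 0.1053]
tool_rot: [0.71, 0.704, -0.0, -0.0]
ft_force: [-0.5, -0.3, -0.2]
grip_width: 0.0108
grasp_force: 59.2
```

>>> apply_moves([
  [0, 0, 0.1, 0],
  [0, 0, 0.1, 0],
  [0, 0, 0.05, 0],
  [0, 0, 0, 0],
  [0, 0, 0, 0],
])

```text
clock: 64.0
eef_pos: [0.6435, 0.2233, 0.1006]
tool_rot: [0.71, 0.704, -0.0, -0.0]
ft_force: [0.5, 0.2, -0.4]
grip_width: 0.0109
grasp_force: 59.2
```

>>> apply_moves([
  [0, 0, 0.1, 0],
  [0, 0, 0.1, 0],
  [0, 0, 0.1, 0],
  [0, 0, 0, 0],
  [0, 0, 0, 0],
])

```text
clock: 64.42
eef_pos: [0.6433, 0.2233, 0.0944]
tool_rot: [0.71, 0.704, -0.0, -0.0]
ft_force: [0.2, -0.8, 0.1]
grip_width: 0.0112
grasp_force: 59.2
```

>>> apply_moves([
  [0, 0, 0.06, 0],
  [0, 0, 0.06, 0],
  [0, 0, 0.06, 0],
  [0, 0, 0.06, 0],
  [0, 0, 0.06, 0],
])

```text
clock: 64.83
eef_pos: [0.6435, 0.2234, 0.0886]
tool_rot: [0.71, 0.704, -0.0, -0.0]
ft_force: [0.5, 0.2, -0.8]
grip_width: 0.0112
grasp_force: 59.2
```

>>> apply_moves([
  [0, 0, 0.03, 0],
  [0, 0, 0.03, 0],
  [0, 0, 0.03, 0],
  [0, 0, 0.03, 0],
  [0, 0, 0, 0],
])

```text
clock: 65.25
eef_pos: [0.6434, 0.2233, 0.0862]
tool_rot: [0.71, 0.704, -0.0, -0.0]
ft_force: [-0.4, 0.1, -1.0]
grip_width: 0.0114
grasp_force: 59.2
```

>>> apply_moves([
  [0, 0, 0.02, 0],
  [0, 0, 0.02, 0],
  [0, 0, 0.02, 0],
  [0, 0, 0.02, 0],
  [0, 0, 0, 0],
])

```text
clock: 65.67
eef_pos: [0.6436, 0.2234, 0.0857]
tool_rot: [0.71, 0.704, 0.0, 0.0]
ft_force: [-1.9, -0.5, 4.3]
grip_width: 0.011
grasp_force: 60.1
```

The blade bottomed at TCP z 0.0857 with about 4 N, as expected. Letting go and retreating straight up.

>>> apply_moves([
  [0, 0, 0, 0],
  [0, 0, 0, 0],
  [0, 0, 0, 0],
  [0, 0, 0, 0],
  [0, 0, 0, 0],
], claw=0.5)

```text
clock: 66.08
eef_pos: [0.6434, 0.2233, 0.0843]
tool_rot: [0.71, 0.704, -0.0, -0.0]
ft_force: [0.5, 0.6, 0.4]
grip_width: 0.0427
grasp_force: 0.0
```

>>> apply_moves([
  [0, 0, -0.3, 0],
  [0, 0, -1, 0],
  [0, 0, -1, 0],
  [0, 0, -1, 0],
  [0, 0, -1, 0],
])

```text
clock: 66.5
eef_pos: [0.6434, 0.2233, 0.172]
tool_rot: [0.71, 0.704, 0.0, 0.0]
ft_force: [0.2, 0.6, 0.6]
grip_width: 0.0425
grasp_force: 0.0
```

>>> apply_moves([
  [-1, -0.5, -0.5, 0],
  [-1, -1, 0, 0],
  [-1, -1, 0, 0],
  [-1, -1, 0, 0],
  [0, -1, 0, 0],
])

```text
clock: 66.92
eef_pos: [0.5519, 0.1408, 0.1813]
tool_rot: [0.711, 0.703, -0.0, 0.001]
ft_force: [-0.6, 1.4, -0.2]
grip_width: 0.0425
grasp_force: 0.0
```

>>> apply_moves([
  [0, 0, 0, 0],
  [0, 0, 0, 0],
  [0, 0, 0, 0],
  [0, 0, 0, 0],
  [0, 0, 0, 0],
])

```text
clock: 67.33
eef_pos: [0.5537, 0.1445, 0.1807]
tool_rot: [0.71, 0.704, 0.0, 0.0]
ft_force: [-0.1, 0.7, 0.7]
grip_width: 0.0427
grasp_force: 0.0
```

```bash
python3 - <<'E'
from blade import *
c=snap('wrist','w18');t=snap('top','t18');s=snap('scene','s18')
u=proj(c,[.644,.221,.08]).astype(int);m,st=mask(c,max(0,u[0]-45),u[0]+45,max(0,u[1]-45),u[1]+45)
def iou(z,x=.6438,y=.2217): q=sil(c,(x,y,-.008,z),m.shape);return round((q&m).sum()/(q|m).sum(),3)
print(u,st,{z:iou(z) for z in(.085,.095,.105)})
# carrier: roller + pins brightness check through lip/orange castings, z=.053
for r in octs(c,z=.053,minA=400): print('w',r)
for r in octs(c,z=.030,minA=400): print('w30',r)
h=cv2.cvtColor(s['image'],cv2.COLOR_BGR2HSV)
for n,X in(('cap',[.6116,-.4129,.125]),('lid',[.5112,-.5115,.07])):
    v=proj(s,X).astype(int);print(n,v,s['image'][v[1],v[0]])
a=np.load if 0 else cv2.imread('pics/scene0.png');d=cv2.absdiff(a,s['image'])[110:180,135:180];print('bottle/jar diff',d.mean(),d.max())
print(bot.get_obs()['clock'],tool())
E
```

```text
[366 102] [ 350   78   32   46 1042] {0.085: np.float64(0.616), 0.095: np.float64(0.652), 0.105: np.float64(0.511)}
w (array([0.6443, 0.0931]), np.float64(-0.5), array([51.7, 50.9, 52.3, 52.7]), array([344., 236.]))
w (array([0.6504, 0.1667]), np.float64(-5.5), array([52.4, 52.5, 52.7, 52.5]), array([358., 163.]))
w30 (array([0.6527, 0.0816]), np.float64(-0.5), array([56.5, 55.6, 57.1, 57.6]), array([344., 236.]))
w30 (array([0.6594, 0.1619]), np.float64(-5.5), array([57.2, 57.3, 57.6, 57.3]), array([358., 163.]))
cap [147 135] [246 139  72]
lid [157 125] [253 254 255]
bottle/jar diff 2.6822222222222223 15
67.4833 (array([0.5532578 , 0.14433889, 0.18039686]), np.float64(89.56067443403226))
```

The blade, bottle and jar check out. The casting in pocket 3 reads close to the lip, so I'll check numerically that it lies flat by fitting a tiltable octagon to two views.

```bash
python3 - <<'E'
from blade import *
c18=snap('wrist');c13=pickle.load(open('w13.pkl','rb'))
def om(c,X):
    h=cv2.cvtColor(c['image'],cv2.COLOR_BGR2HSV);m=cv2.inRange(h,(3,100,185),(30,255,255))//255
    k=np.zeros_like(m);u=proj(c,X).astype(int);cv2.circle(k,tuple(int(a) for a in u),48,1,-1);m*=k
    K=max(cv2.findContours(m,cv2.RETR_EXTERNAL,cv2.CHAIN_APPROX_NONE)[0],key=cv2.contourArea)
    o=np.zeros_like(m);cv2.fillPoly(o,[K],1);return o
def run(views,x0):
    def cost(v):
        x,y,z=np.array(v[:3])/1e3;R=Rn.from_euler('zxy',v[3:],degrees=True).as_matrix();t=0
        r=.026/np.cos(np.pi/8);a=np.radians(22.5+45*np.arange(8));P=(R@np.c_[r*np.cos(a),r*np.sin(a),0*a].T).T+[x,y,z]
        for c,m in views:
            q=np.zeros_like(m);cv2.fillConvexPoly(q,(np.array([proj(c,p) for p in P])*16).astype(np.int32).reshape(-1,1,2),1,cv2.LINE_8,4);t+=1-(q&m).sum()/(q|m).sum()
        return t/len(views)
    b=None
    for s in((0,0),(6,6),(-6,-6),(6,-6),(-6,6)):
        v=np.r_[x0,-5,s];r=minimize(cost,v,method='Nelder-Mead',options=dict(initial_simplex=v+np.vstack([np.zeros(6),np.diag([4,4,4,8,5,5])]),maxiter=600))
        if b is None or r.fun<b.fun:b=r
    return b.x.round(1),round(b.fun,3)
X=[.6500,.1665,.053]
print('p3 both',run([(c13,om(c13,X)),(c18,om(c18,X))],[650,166,53]))
for r in octs(c13,z=.053,minA=400): print('13',r)
for r in octs(c18,z=.053,minA=400): print('18',r)
E
```

```text
p3 both (array([650.7, 166.5,  52.3,  -4.4,   1.9,   1.5]), np.float64(0.026))
13 (array([ 0.947 , -0.0344]), np.float64(20.5), array([21.7, 65.8, 94.4, 68.9]), array([504., 329.]))
13 (array([0.6413, 0.0963]), np.float64(-1.5), array([44.5, 52.2, 45.1, 44.9]), array([257., 243.]))
13 (array([0.6504, 0.1669]), np.float64(-5.0), array([52. , 52.3, 52.5, 52.3]), array([266., 165.]))
18 (array([0.6443, 0.0931]), np.float64(-1.0), array([51.8, 51.3, 52.2, 52.4]), array([345., 236.]))
18 (array([0.6505, 0.1666]), np.float64(-5.5), array([52.3, 52.4, 52.7, 52.2]), array([360., 161.]))
```

The top sits at z 52 mm with a tilt of about 2°, which is within the fit's noise. If it were on the lip it would read about 57 mm and 8°, so it lies flat. Handing in.

```bash
python3 -c "
from workcell import bot
print(bot.job_done())"
```

```text
the job is handed in; nothing more can be done
None
```

I sorted all five castings: two sound ones (about 360 g and 320 g) went in the carrier and three hollow ones (about 210, 240 and 180 g) in the tray. The carrier is clicked into the station, the blade is bottomed in its slot and released, the bottle and jar are still standing, and I handed the job in at about 67 s; no verdict came back.

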